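# Load the drying turret and shut its guard

### The job

Slide the drying station's guard door fully open, then hang every carrier that waits on the table (blue, yellow, green; two or three of them) by its eye on an empty hook of the turret (the red knob turns the turret to bring an empty hook to the opening), one to a hook. Leave the grey carriers hanging and do not disturb the tin, the pliers or the loupe; when all hang, slide the door fully shut.

Things in the scene. Friction and masses are not known exactly. Their poses are not given: they have to be found in the camera images.
- station: fixed drying station 245 x 260 x 196 mm, clear walls, clear rear roof (top 196 mm) ending 32 mm before the turret axis. Origin: table surface at the turret axis; -x is its front (to the robot), +y its left. Opening: y -85 to 85 mm, open at front and top for x < -35 mm when the door is aside; door track on the table at x -124 to -146 mm, 17 mm high
- door (a joint): slide of the clear guard door with blue frame, one piece of front pane (from 10 to 205 mm high, 136 mm in front of the turret axis) and top pane (top at 203 mm); 0 = shut, grows to 0.175 m = fully open, along the station's +y (its left); about 1.5 N of friction, stays where left; may start up to 30 mm ajar
- door_handle (a point): middle of the grip bar of the door's black pull, on top of the door: bar 60 mm along station x, 12 mm wide along station y, 12 mm high, centre 38 mm above the top pane; moves with the door. Pinch from above across y
- turret (a joint): turn of the turret about its vertical axis, rad, counter-clockwise from above positive, 0 = as it stood at the start, stops far off at +-12; friction 0.06 N m, stays where left
- knob (a point): red round fluted knob on top of the turret, above the roof: 48 mm diameter (52 over the flutes), from 208 to 250 mm high; the point is on its axis, 230 mm high. Turns the turret 1:1
- hook0 (a point): turret hook 0: centre of the saddle's top, 87 mm from the turret axis, 129 mm high; the hook points radially outward. Flat arm 24 mm wide, 8 mm thick below the saddle; saddle 26 mm long; outer lip 18 mm above the saddle, 7 mm thick, outer face at 107 mm radius; on the inside a steep plate (56 degrees) leans inward from the saddle, 50 mm high. Hooks are 72 degrees apart
- hook1 (a point): turret hook 1: centre of the saddle's top, 87 mm from the turret axis, 129 mm high; the hook points radially outward. Flat arm 24 mm wide, 8 mm thick below the saddle; saddle 26 mm long; outer lip 18 mm above the saddle, 7 mm thick, outer face at 107 mm radius; on the inside a steep plate (56 degrees) leans inward from the saddle, 50 mm high. Hooks are 72 degrees apart
- hook2 (a point): turret hook 2: centre of the saddle's top, 87 mm from the turret axis, 129 mm high; the hook points radially outward. Flat arm 24 mm wide, 8 mm thick below the saddle; saddle 26 mm long; outer lip 18 mm above the saddle, 7 mm thick, outer face at 107 mm radius; on the inside a steep plate (56 degrees) leans inward from the saddle, 50 mm high. Hooks are 72 degrees apart
- hook3 (a point): turret hook 3: centre of the saddle's top, 87 mm from the turret axis, 129 mm high; the hook points radially outward. Flat arm 24 mm wide, 8 mm thick below the saddle; saddle 26 mm long; outer lip 18 mm above the saddle, 7 mm thick, outer face at 107 mm radius; on the inside a steep plate (56 degrees) leans inward from the saddle, 50 mm high. Hooks are 72 degrees apart
- hook4 (a point): turret hook 4: centre of the saddle's top, 87 mm from the turret axis, 129 mm high; the hook points radially outward. Flat arm 24 mm wide, 8 mm thick below the saddle; saddle 26 mm long; outer lip 18 mm above the saddle, 7 mm thick, outer face at 107 mm radius; on the inside a steep plate (56 degrees) leans inward from the saddle, 50 mm high. Hooks are 72 degrees apart
- carrier_blue: work carrier, blue foot and tab, may be absent; stands at the right; 153 mm tall, 0.16 kg; foot 44 (x) x 56 (y) x 14 mm; stem; closed eye in its yz plane, 8 mm thick, 52 mm wide outside, window 40 mm wide, 56 to 100 mm up; top bar 100 to 108 mm, 14 mm thick; grip tab 14 x 14 mm, 108 to 153 mm up. Origin: centre of the underside, z up. Hung: origin 29 mm high, x along the hook
- carrier_blue_eye (a point): underside of the eye's top bar (100 mm above the underside) of carrier_blue; rests on a hook's saddle when hung
- carrier_yellow: work carrier, yellow foot and tab, may be absent; stands at the right; 153 mm tall, 0.16 kg; foot 44 (x) x 56 (y) x 14 mm; stem; closed eye in its yz plane, 8 mm thick, 52 mm wide outside, window 40 mm wide, 56 to 100 mm up; top bar 100 to 108 mm, 14 mm thick; grip tab 14 x 14 mm, 108 to 153 mm up. Origin: centre of the underside, z up. Hung: origin 29 mm high, x along the hook
- carrier_yellow_eye (a point): underside of the eye's top bar (100 mm above the underside) of carrier_yellow; rests on a hook's saddle when hung
- carrier_green: work carrier, green foot and tab, may be absent; stands at the right; 153 mm tall, 0.16 kg; foot 44 (x) x 56 (y) x 14 mm; stem; closed eye in its yz plane, 8 mm thick, 52 mm wide outside, window 40 mm wide, 56 to 100 mm up; top bar 100 to 108 mm, 14 mm thick; grip tab 14 x 14 mm, 108 to 153 mm up. Origin: centre of the underside, z up. Hung: origin 29 mm high, x along the hook
- carrier_green_eye (a point): underside of the eye's top bar (100 mm above the underside) of carrier_green; rests on a hook's saddle when hung
- hung_0: grey work carrier already hanging on hook 0 at the start, or absent (hung_0 is always there); same shape as the coloured ones; hung its origin is 29 mm above the table
- hung_1: grey work carrier already hanging on hook 1 at the start, or absent (hung_0 is always there); same shape as the coloured ones; hung its origin is 29 mm above the table
- hung_2: grey work carrier already hanging on hook 2 at the start, or absent (hung_0 is always there); same shape as the coloured ones; hung its origin is 29 mm above the table
- hung_3: grey work carrier already hanging on hook 3 at the start, or absent (hung_0 is always there); same shape as the coloured ones; hung its origin is 29 mm above the table
- hung_4: grey work carrier already hanging on hook 4 at the start, or absent (hung_0 is always there); same shape as the coloured ones; hung its origin is 29 mm above the table
- tin: red lidded tin 89 x 121 x 35 mm, bystander; origin centre of underside
- pliers: red-handled flat pliers 48 x 135 x 12 mm, bystander; origin centre of underside
- loupe_a: small grey ring-shaped loupe 25 mm across, 16 mm high, bystander; origin centre of underside

How it is judged:
By the outcome, as a careful person would: the job done as asked, in the order asked, and still so for the second after the job is handed in, with the robot touching nothing.
Of hung_1, hung_2, hung_3, hung_4 only 1 to 1 are there at a start; the rules pass over those that are not, and their reading is None.
Of carrier_blue, carrier_yellow, carrier_green only 2 to 3 are there at a start; the rules pass over those that are not, and their reading is None.
At some moment in a run one of carrier_blue, carrier_yellow, carrier_green may be knocked a few centimetres aside while the robot is not near it.
It also fails if it takes over 208 s, if anything falls off the work surface, if the arm or the gripper's body presses on something with over 40 N, if the wrist force passes 120 N, or if a joint passes its speed limit or range.

### The arm

A 6-joint arm with a two-finger parallel gripper is mounted at the origin on a cart in front of the work surface, level with it; the furniture and walls round the work are solid. World frame = base frame: x ahead of the robot, y to its left, z up, the work surface at z = 0. Lengths are in m, angles in rad, forces in N, time in s.
With the tool pointing down it reaches from about 0.3 to 0.775 m from the base axis. Payload 14.6 kg.
Tool frame: the origin (TCP) lies at the very end of the fingers, on their centre line; the grasp point (between the pads) lies 19 mm behind it; z points along the fingers, y is the line along which they close (so a half turn about z gives the same grasp; the last joint's range is limited). The gripper opens to 85 mm and grips with 20 to 120 N. Pads are 22 mm wide; open, the fingers measure 114 mm over their backs; the gripper's body (76 mm by 85 mm) begins 54 mm behind the grasp point. The pads swing forward as they close: fully open they stand 13 mm farther back than shut.
Start: joints at [1.258, 0.3, 1.521, -0, 1.321, -0.067], TCP at [0.134, 0.533, 0.231] pointing down, gripper open.
Joint ranges: [-3.03, 3.03], [-0.79, 2.21], [0.23, 2.52], [-1.04, 4.18], [0, 3.07], [-2.55, 2.55]. Speed limits (rad/s): [2.22, 2.22, 2.57, 3.14, 3.14, 3.14].

### API

Orientations are given as a unit quaternion [x, y, z, w].
In Python, from bench import env, viewer, ticket gives the robot as it stands.
- The arm moves only by the tool jog_arm, never from a script. Its argument "targets" is a list of rows, each a list of 3 entries, a list of its own where there are three numbers: the opening, from 0 (shut) to 1 (fully open), then the shift along the tool's x, y, z in m, then the turn about the tool's z in degrees. A call has 1 to 12 rows; each row shifts and turns the commanded pose from where the row before left it, along the tool's axes as they then stand; what a row does not reach is not made up. A row lasts 1/8 s, in which the tool goes at most 62.5 mm and 10.7 degrees, less where a joint would pass 70% of its speed; a pose out of reach is approached as far as the arm can. A call with a gripper value outside its range is refused whole. The fingers move at their own pace and stop on an object; "grip_force" is the grip in N (left out, the last holds). Time passes only in rows, so rows that do not move let the fingers close. It gives the time, the measured TCP pose, the force, the opening and the grip force at its end, in the units of the state.
- env.read_state(): the state, without advancing time (a new reading comes with each control period).
- viewer.capture(name): name is "scene" or "top" or "wrist"; returns the picture (384x512x3 uint8, red, green, blue); there is no depth.
- viewer.calibration(name): a dict with "fx", "fy", "cx", "cy" (pixels), "rvec" (rotation vector, rad) and "tvec" (3), from world to camera coordinates, as OpenCV has them. Camera axes: x right, y down, z forward; pixel columns grow to the right and rows downward; lengths in m; the calibration is good to about 2 mm. A picture is of the moment at which its call begins: read the wrist's pose just before it. calibration takes no time and is no camera call; for the wrist camera it gives the pose at the moment of the call.
- ticket.hand_in(): hands the job in; it is judged then, once.
The state is a dict: "t": time; "joint_positions": joint angles; "qd": joint speeds; "joint_efforts": joint torques, N m; "ee_pos": TCP position; "eef_rot": TCP orientation; "ft_force": force on the tool from outside, world axes, zero at the start; "ft_torque": the same for the moment, N m; "gripper_width": finger opening in m; "finger_force": force on a finger pad.
Only numpy, scipy, OpenCV 4.12 (cv2) and the standard library are available. Lean on these libraries where they do the work, as an engineer would, in place of code of your own. Each camera call takes 0.05 s, during which the arm holds its last target. There are 200 camera calls.

## Working session

There is one attempt and no reset: what is moved stays moved. The work goes in short steps, Python scripts to look and compute and a tool call to move; the robot and the scene stay as the last step left them, time stands still between calls to the robot, and variables do not carry over. Pictures are saved under pics/ and viewed, at most 14 in all, crops included, and the job is handed in when it is done.

Besides the shell and the picture viewer there is one more tool, called after ">>>" by a JSON object that holds its "api" and its "payload". jog_arm: Moves the arm, as the interface text tells. Its arguments: {"type":"object","properties":{"targets":{"type":"array","items":{"type":"array"}},"grip_force":{"type":"number"}},"required":["targets"]}

```bash
mkdir -p pics; ls
cat > h.py <<'E'
import numpy as np, cv2
from scipy.spatial.transform import Rotation as R
from bench import env, viewer, ticket
def cal(n):
    c=viewer.calibration(n); K=np.array([[c['fx'],0,c['cx']],[0,c['fy'],c['cy']],[0,0,1.]])
    return K,np.array(c['rvec'],float).ravel(),np.array(c['tvec'],float).ravel()
def ray(n,uv,z,C=None):
    K,r,t=C or cal(n); Rm=R.from_rotvec(r).as_matrix()
    d=Rm.T@np.linalg.inv(K)@np.array([uv[0],uv[1],1.]); o=-Rm.T@t
    return o+d*(z-o[2])/d[2]
def proj(n,p,C=None):
    K,r,t=C or cal(n); return cv2.projectPoints(np.array(p,float).reshape(-1,1,3),r,t,K,None)[0].reshape(-1,2)
def snap(n,f,crop=None,s=1):
    im=viewer.capture(n)[:,:,::-1].copy(); cv2.imwrite('pics/full_'+f,im)
    if crop: x0,y0,x1,y1=crop; im=im[y0:y1,x0:x1]
    cv2.imwrite('pics/'+f,cv2.resize(im,None,fx=s,fy=s,interpolation=cv2.INTER_CUBIC)); return im
E
python3 - <<'E'
from h import *
s=env.read_state(); print(s)
for n in('scene','top'): snap(n,n+'0.png',s=1.5); print(n,cal(n))
E
```

```text
pics
{'t': 0.0, 'joint_positions': array([ 1.25839331e+00,  3.00463155e-01,  1.52161220e+00,  3.30596334e-05,
        1.32070785e+00, -6.65835998e-02]), 'qd': array([-0.00195222,  0.00083593,  0.00152418,  0.00172219, -0.00311841,
        0.00079221]), 'joint_efforts': array([ 9.71021873e-04, -5.43505168e+01, -3.61784649e+01, -5.71254805e-05,
        4.00747304e-03, -7.91074513e-05]), 'ee_pos': array([0.13375354, 0.53323383, 0.23071251]), 'eef_rot': array([ 1.22604530e-01,  9.92455427e-01, -5.81600451e-04, -1.27852751e-04]), 'ft_force': array([-0.06383957,  0.06560089,  0.78279185]), 'ft_torque': array([-0.01989442, -0.02602252, -0.00054877]), 'finger_force': 0.0, 'gripper_width': 0.08553560489802153}
scene (array([[348.85022705,   0.        , 249.14937171],
       [  0.        , 348.85022705, 196.37321933],
       [  0.        ,   0.        ,   1.        ]]), array([ 0.33730877, -2.83609386,  1.11997244]), array([0.51048312, 0.22369148, 0.96772976]))
top (array([[471.50124043,   0.        , 255.52127155],
       [  0.        , 471.50124043, 185.9717286 ],
       [  0.        ,   0.        ,   1.        ]]), array([ 2.04901982, -1.53529702,  0.5570857 ]), array([-0.17306189,  0.48346898,  1.0042201 ]))
```

View pics/scene0.png

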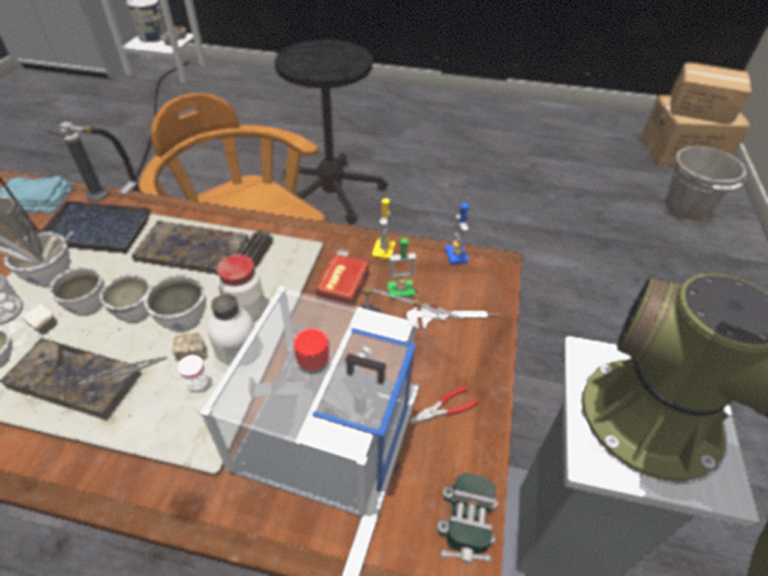

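View pics/top0.png

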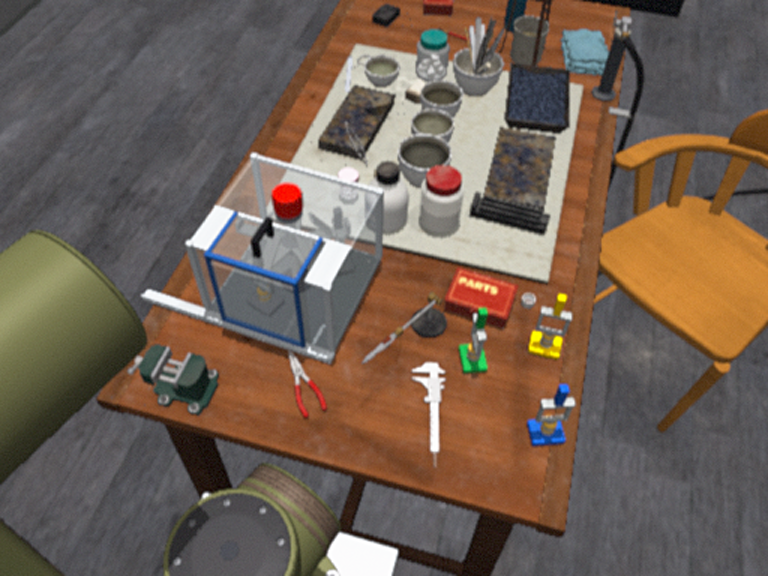

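The top view shows all three carriers: green, yellow and blue. The station stands at left, with the knob near (287,190) and the handle near (262,236). I'll enlarge these next.

Run:
```python
import cv2
im=cv2.imread('pics/full_top0.png')
cv2.imwrite('pics/c1.png',cv2.resize(im[100:245,90:260],None,fx=4,fy=4,interpolation=cv2.INTER_CUBIC))
cv2.imwrite('pics/c2.png',cv2.resize(im[175:325,240:400],None,fx=4,fy=4,interpolation=cv2.INTER_CUBIC))
```

```text
(no output)
```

View pics/c1.png

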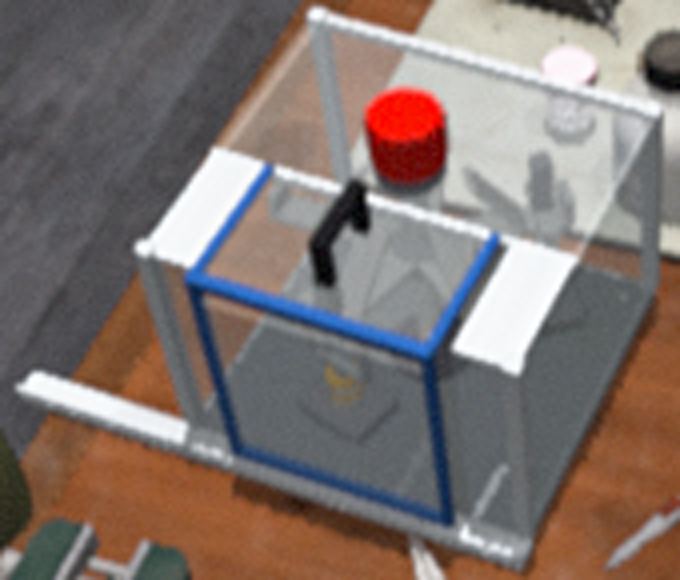

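View pics/c2.png

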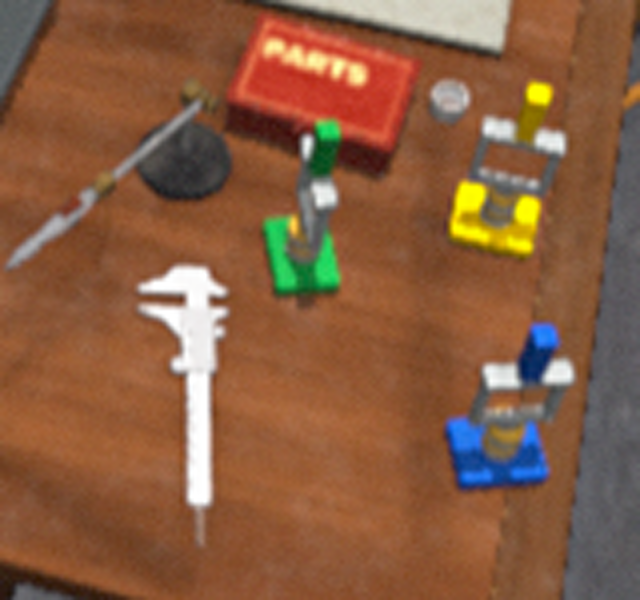

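In c1, the knob top is centred at (406,117), the handle bar runs (360,185) to (318,240), and the door frame and roof corners are clear. In c2, the tab tops are green (327,128), yellow (540,92) and blue (545,332), and the eye bars are visible.

Run:
```python
from h import *
from scipy.optimize import least_squares
C=cal('top'); c1=lambda p:np.array(p)/4+[90,100]; c2=lambda p:np.array(p)/4+[240,175]
ob=np.array([c1(p) for p in [(406,117),(339,212),(192,280),(430,355),(270,170),(495,240),(316,14),(656,105),(518,370),(143,250)]])
def pts(q):
    x,y,a,d,w,f=q
    L=[[0,0,.25],[q[6],d,.247],[-.136,d+w,.203],[-.136,d-w,.203],[-.036,d+w,.203],[-.036,d-w,.203],[f+.245,.13,.196],[f+.245,-.13,.196],[f,-.13,.196],[f,.13,.196]] if 0 else None
    return L
def pts(q):
    x,y,a,d,w,f,h,r=q
    L=np.array([[0,0,.25],[h,d,.247],[-.138,d+w,.203],[-.138,d-w,.203],[r,d+w,.203],[r,d-w,.203],[f+.245,.13,.196],[f+.245,-.13,.196],[f,-.13,.196],[f,.13,.196]])
    c,s=np.cos(a),np.sin(a)
    return np.c_[x+c*L[:,0]-s*L[:,1],y+s*L[:,0]+c*L[:,1],L[:,2]]
k=ray('top',ob[0],.25,C)
s=least_squares(lambda q:(proj('top',pts(q),C)-ob).ravel(),[k[0],k[1],0.2,0,.09,-.12,-.09,-.04],loss='soft_l1')
print(np.round(s.x,4),np.round(s.fun.reshape(-1,2),1).tolist())
print('yawdeg',np.degrees(s.x[2]))
print('handle',ray('top',ob[1],.247,C),'knob',k)
for n,t,b in [('green',(327,128),[(306,145),(324,192)]),('yellow',(540,92),[(485,130),(560,142)]),('blue',(545,332),[(487,374),(570,372)])]:
    b=[ray('top',c2(p),.108,C) for p in b]; d=b[0]-b[1]
    print(n,ray('top',c2(t),.153,C)[:2],'barmid',(b[0]+b[1])[:2]/2,'len',np.linalg.norm(d),'bar angle',np.degrees(np.arctan2(d[1],d[0])))
# scene check
print(proj('scene',pts(s.x))*1.5)
```

```text
[ 0.5827  0.1597 -0.0806  0.0024  0.0797 -0.1251 -0.0879 -0.0384] [[-0.4, -1.0], [-0.2, -0.1], [0.1, 0.2], [-0.2, 0.1], [-0.2, 0.3], [0.4, -0.2], [0.2, -1.6], [1.9, -0.3], [0.4, 0.6], [-1.5, 0.5]]
yawdeg -4.618342996149723
handle [0.49507676 0.16849727 0.247     ] knob [0.57975608 0.1574097  0.25      ]
green [ 0.50961381 -0.200953  ] barmid [ 0.51014711 -0.19894346] len 0.03702283539100916 bar angle 29.088896054030247
yellow [ 0.57550436 -0.32376572] barmid [ 0.57349901 -0.32245918] len 0.047951965840689434 bar angle 95.27939988675034
blue [ 0.4041019  -0.34749326] barmid [ 0.40247473 -0.34787755] len 0.049238157753951434 bar angle 108.0546629721372
[[311.95121297 338.22690526]
 [368.5021911  356.11757359]
 [384.78199582 429.31690216]
 [414.59530921 341.92796967]
 [317.29984059 409.22487869]
 [354.7313314  326.39793704]
 [201.35214571 409.13166844]
 [279.14128143 284.62562507]
 [414.90833624 318.58069056]
 [364.72030939 460.21900916]]
```

Add to h.py:
```python
S=np.array([.582,.159]); YAW=np.radians(-4.62)
def st(x,y): c,s=np.cos(YAW),np.sin(YAW); return S+[c*x-s*y,s*x+c*y]
def plan(*wps):
    """wps: (x,y,z,tool-y angle deg or None); prints turn (deg), then tool-axis shift in mm after that turn"""
    s=env.read_state(); p=np.array(s['ee_pos']); m=R.from_quat(s['eef_rot']).as_matrix()
    th=np.degrees(np.arctan2(m[1,1],m[0,1])); print('t',round(s['t'],2),'at',np.round(p,4),'yang',round(th,1),'w',round(s['gripper_width'],4),'tilt',np.round(m[2,:2],3))
    for x,y,z,a in wps:
        if a is None: a=th
        w=(a-th+90)%180-90; th+=w; r=np.radians(th)
        d=np.array([x,y,z])-p; p=p+d
        print('turn %.1f shift mm %.1f %.1f %.1f'%(-w,1e3*(-np.sin(r)*d[0]+np.cos(r)*d[1]),1e3*(np.cos(r)*d[0]+np.sin(r)*d[1]),-1e3*d[2]), 'dist',round(1e3*np.linalg.norm(d)))
```

```text
(no output)
```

>>> {"api": "jog_arm", "payload": {"targets": [[1, [0, 0, -0.06], -9.5], [1, [-0.0354, -0.0305, 0], 0], [1, [-0.0354, -0.0305, 0], 0], [1, [-0.0354, -0.0305, 0], 0], [1, [-0.0354, -0.0305, 0], 0], [1, [-0.0354, -0.0305, 0], 0], [1, [-0.0354, -0.0305, 0], 0], [1, [-0.0354, -0.0305, 0], 0], [1, [-0.0354, -0.0305, 0], 0], [1, [-0.0354, -0.0305, 0], 0], [1, [-0.0354, -0.0305, 0], 0], [1, [-0.0354, -0.0305, 0], 0]], "grip_force": 40}}

```text
t: 1.6
ee_pos: [0.496, 0.1666, 0.291]
eef_rot: [0.04, 0.999, -0.0, -0.0]
ft_force: [0.6, -0.1, -0.3]
gripper_width: 0.0853
finger_force: 0.0
```

>>> {"api": "jog_arm", "payload": {"targets": [[1, [0, 0, 0], 0]]}}

```text
t: 1.72
ee_pos: [0.4964, 0.1659, 0.2905]
eef_rot: [0.042, 0.999, -0.0, -0.001]
ft_force: [0.1, 0.2, 0.2]
gripper_width: 0.0853
finger_force: 0.0
```

Run:
```python
from h import *
h=st(-.088,.0024); print(h); plan((*h,.222,85.4)); C=cal('wrist'); snap('wrist','w1.png',s=1.5)
print(proj('wrist',[[*h,.247],[*S,.25]],C)*1.5)
```

```text
[0.49447924 0.16848033]
t 1.73 at [0.4964 0.1659 0.2905] yang 85.2 w 0.0853 tilt [ 0.001 -0.001]
turn -0.2 shift mm 2.1 2.4 68.5 dist 69
[[396.71349502 311.44688497]
 [392.35902263 460.31209393]]
```

View pics/w1.png

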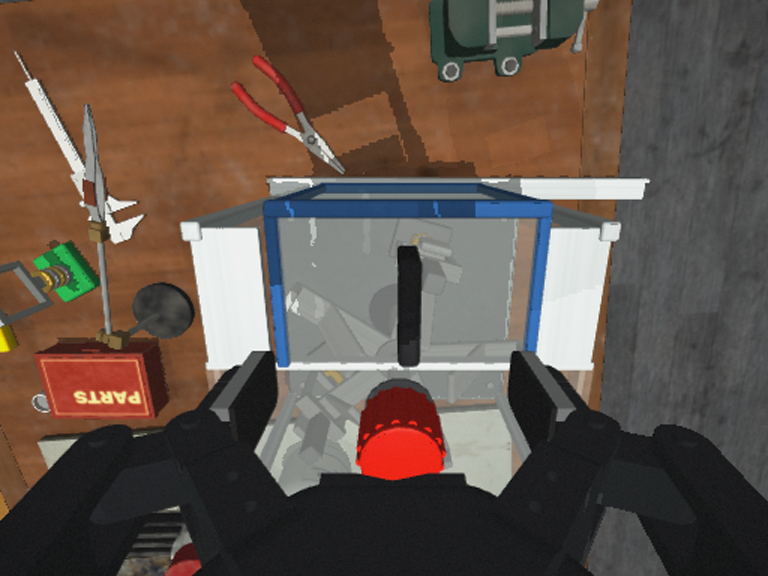

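The view shows the handle bar at (408,307), about 4 mm further to +y than predicted, and clear of the fingers. I'll pinch it and slide the door.

>>> {"api": "jog_arm", "payload": {"targets": [[1, [0.002, 0.0055, 0.034], 0], [1, [0, 0, 0.034], 0], [1, [0, 0, 0], 0], [0, [0, 0, 0], 0], [0, [0, 0, 0], 0], [0, [0, 0, 0], 0], [0, [0, 0, 0], 0], [0, [0, 0, 0], 0]], "grip_force": 40}}

```text
t: 2.78
ee_pos: [0.4937, 0.1736, 0.2238]
eef_rot: [0.04, 0.999, 0.0, 0.0]
ft_force: [-1.9, 0.4, 4.5]
gripper_width: 0.0111
finger_force: 39.4
```

>>> {"api": "jog_arm", "payload": {"targets": [[0, [0, 0.01, 0], 0], [0, [0, 0.02, 0], 0], [0, [0, 0.025, 0], 0], [0, [0, 0.025, 0], 0], [0, [0, 0.025, 0], 0], [0, [0, 0.025, 0], 0], [0, [0, 0.02, 0], 0], [0, [0, 0.015, 0], 0], [0, [0, 0.007, 0], 0], [0, [0, 0, 0], 0]]}}

```text
t: 4.03
ee_pos: [0.5081, 0.3452, 0.2238]
eef_rot: [0.04, 0.999, 0.0, 0.001]
ft_force: [4.9, -1.8, 5.6]
gripper_width: 0.0108
finger_force: 40.5
```

>>> {"api": "jog_arm", "payload": {"targets": [[0, [0, 0.003, 0], 0], [0, [0, 0.002, 0], 0], [0, [0, 0, 0], 0]]}}

```text
t: 4.4
ee_pos: [0.5081, 0.3454, 0.2238]
eef_rot: [0.041, 0.999, -0.005, -0.001]
ft_force: [-9.2, -39.2, 15.3]
gripper_width: 0.0112
finger_force: 42.1
```

>>> {"api": "jog_arm", "payload": {"targets": [[0, [0, -0.005, 0], 0], [1, [0, 0, 0], 0], [1, [0, 0, 0], 0], [1, [0, 0, -0.05], 0], [1, [0, 0, -0.06], 0], [1, [-0.03, -0.04, -0.04], 0], [1, [-0.04, -0.045, 0], 0], [1, [-0.04, -0.045, 0], 0], [1, [-0.02, -0.045, 0], 0], [1, [0, 0, 0], 0], [1, [0, 0, 0], 0]]}}

```text
t: 5.78
ee_pos: [0.6222, 0.1619, 0.3721]
eef_rot: [0.04, 0.999, 0.0, -0.0]
ft_force: [0.2, -0.4, -0.3]
gripper_width: 0.0853
finger_force: 0.0
```

Run:
```python
from h import *
plan((*S,.2,85.4)); C=cal('wrist'); snap('wrist','w2.png',s=1.5)
print(proj('wrist',[[*S,.25]],C)*1.5)
snap('top','t2.png'); np.save('C2.npy',np.r_[C[1],C[2]]);np.save('K.npy',C[0])
```

```text
t 5.78 at [0.6222 0.1619 0.3721] yang 85.4 w 0.0853 tilt [0.001 0.   ]
turn 0.0 shift mm 39.8 -6.1 172.1 dist 177
[[382.721437   215.02116394]]
```

View pics/w2.png

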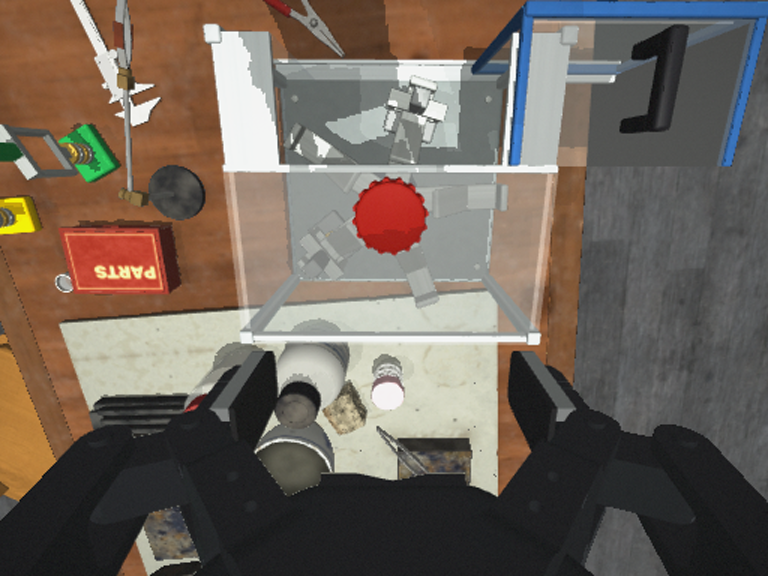

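The view shows the door fully aside and the knob at (390,215). Grey carriers hang at the front hook (416,100) and the rear-right hook (325,250). The empty hook tips are at (295,135), (505,196) and (430,303).

```bash
sed -i 's/S=np.array(.*); YAW/S=np.array([.582,.1632]); YAW/' h.py
python3 - <<'E'
from h import *
C=cal('wrist')
f=lambda p,z: ray('wrist',np.array(p)/1.5,z,C)
k=f((390,215),.25); print('knob',k)
for n,p,z in [('A',(295,135),.147),('B',(506,196),.147),('C',(430,303),.147),('f',(427,80),.182),('g',(310,268),.14)]:
    w=f(p,z)[:2]-k[:2]; print(n,np.round(np.linalg.norm(w),3),'station angle from front',(np.degrees(np.arctan2(w[1],w[0])-YAW)-180)%360)
print(env.read_state()['joint_positions'])
plan((*k[:2],.3,85.4),(*k[:2],.215,None))
print(f((646,85),.247), st(-.088,.175))
E
```

```text
knob [0.5822184  0.16438538 0.25      ]
A 0.1 station angle from front 56.34053281131219
B 0.105 station angle from front 272.0251267086687
C 0.107 station angle from front 201.33864948992021
f 0.097 station angle from front 343.40156422134567
g 0.103 station angle from front 130.16453760036774
[ 1.98541641e-01  4.71784612e-01  9.67647290e-01  1.95243839e-04
  1.70223426e+00 -1.29383393e+00]
t 5.88 at [0.6219 0.1625 0.3723] yang 85.5 w 0.0855 tilt [0. 0.]
turn 0.1 shift mm 39.7 -1.3 72.3 dist 83
turn -0.0 shift mm 0.0 0.0 85.0 dist 85
[0.51583174 0.32719058 0.247     ] [0.50838163 0.34471952]
```

>>> {"api": "jog_arm", "payload": {"targets": [[1, [0.02, -0.001, 0.03], 0], [1, [0.02, 0, 0.042], 0], [1, [0, 0, 0.045], 0], [1, [0, 0, 0.04], 0], [1, [0, 0, 0], 0], [0, [0, 0, 0], 0], [0, [0, 0, 0], 0], [0, [0, 0, 0], 0], [0, [0, 0, 0], 0]], "grip_force": 40}}

```text
t: 7.0
ee_pos: [0.5829, 0.1633, 0.2174]
eef_rot: [0.04, 0.999, 0.0, 0.001]
ft_force: [-1.8, -1.5, 7.0]
gripper_width: 0.0469
finger_force: 40.7
```

>>> {"api": "jog_arm", "payload": {"targets": [[0, [0, 0, 0], 2], [0, [0, 0, 0], 5], [0, [0, 0, 0], 6.5], [0, [0, 0, 0], 6.5], [0, [0, 0, 0], 6.5], [0, [0, 0, 0], 6.5], [0, [0, 0, 0], 6.5], [0, [0, 0, 0], 6.5], [0, [0, 0, 0], 5.5], [0, [0, 0, 0], 4], [0, [0, 0, 0], 1.1], [0, [0, 0, 0], 0]]}}

```text
t: 8.5
ee_pos: [0.5837, 0.1645, 0.2174]
eef_rot: [0.509, 0.861, 0.002, 0.002]
ft_force: [10.5, 8.8, 2.6]
gripper_width: 0.0474
finger_force: 40.8
```

Run:
```python
from h import *
plan((.51,-.199,.33,119.1),(.51,-.199,.33,29.1))
print(env.read_state()['joint_positions'])
```

```text
t 8.5 at [0.5837 0.1645 0.2174] yang 28.8 w 0.0474 tilt [-0.001  0.006]
turn 89.7 shift mm -241.2 281.8 -112.6 dist 388
turn 90.0 shift mm 0.0 0.0 -0.0 dist 0
[ 2.13909374e-01  4.33635129e-01  1.37204933e+00  1.16422088e-03
  1.33035517e+00 -2.89596037e-01]
```

>>> {"api": "jog_arm", "payload": {"targets": [[1, [0, 0, 0], 0], [1, [0, 0, 0], 0], [1, [0, 0, -0.04], 0], [1, [0, 0, -0.05], -10.2], [1, [0, 0, -0.05], -10.2], [1, [0, 0, -0.04], -10.2], [1, [0, 0, 0], -10.2], [1, [0, 0, 0], -10.2], [1, [0, 0, 0], -10.2], [1, [0, 0, 0], 0]]}}

```text
t: 9.75
ee_pos: [0.5823, 0.1633, 0.3955]
eef_rot: [0.0, 1.0, -0.0, 0.0]
ft_force: [0.1, 0.0, 0.3]
gripper_width: 0.0857
finger_force: 0.0
```

>>> {"api": "jog_arm", "payload": {"targets": [[1, [0, -0.03, 0], 0], [1, [0.003, -0.0555, 0], 0], [1, [0.003, -0.0555, 0], 0], [1, [0.003, -0.0555, 0], 0], [1, [0.003, -0.0555, 0], 0], [1, [0.003, -0.0555, 0], 0], [1, [0.003, -0.0555, 0], 0], [1, [0.003, -0.0555, 0], 0], [1, [0.003, -0.0255, 0], 0], [0.5, [0, 0, 0], 0], [0.5, [0, 0, 0], 0]]}}

```text
t: 11.12
ee_pos: [0.5586, -0.2799, 0.3955]
eef_rot: [0.001, 1.0, 0.0, 0.0]
ft_force: [0.3, 0.1, -0.4]
gripper_width: 0.0516
finger_force: 0.0
```

Run:
```python
from h import *
plan((.51,-.199,.33,119.1)); C=cal('wrist'); snap('wrist','w3.png',s=1.5); print(C)
```

```text
t 11.12 at [ 0.5586 -0.2799  0.3955] yang 89.9 w 0.0516 tilt [-0.  0.]
turn -29.2 shift mm 3.2 94.3 65.5 dist 115
(array([[264.37502321,   0.        , 261.42799451],
       [  0.        , 264.37502321, 187.43872512],
       [  0.        ,   0.        ,   1.        ]]), array([-2.06286159, -2.05965857, -0.30988648]), array([ 0.27871523, -0.62065956,  0.37211231]))
```

View pics/w3.png

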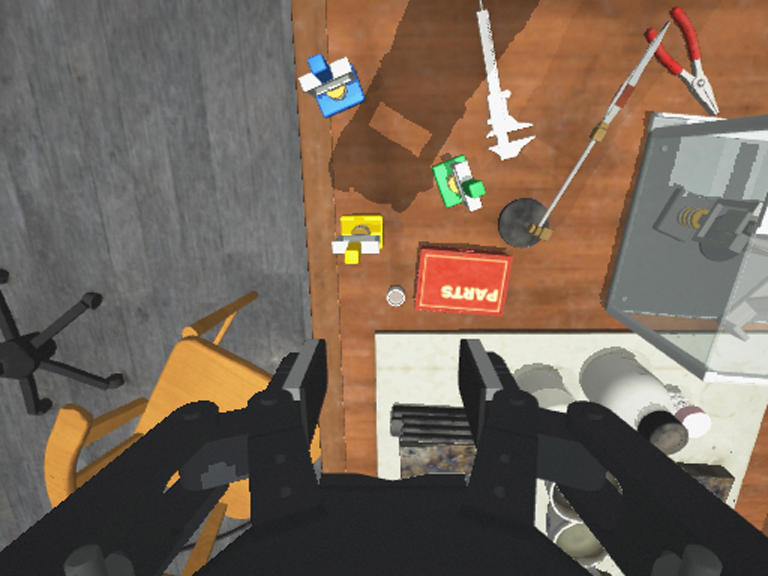

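The view shows blue at (335,85), green at (460,183), yellow at (358,240), and the loupe and tin close to yellow. I'll enlarge it.

Run:
```python
import cv2
im=cv2.imread('pics/full_w3.png')
cv2.imwrite('pics/c3.png',cv2.resize(im[30:180,190:340],None,fx=4,fy=4,interpolation=cv2.INTER_CUBIC))
```

```text
(no output)
```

View pics/c3.png

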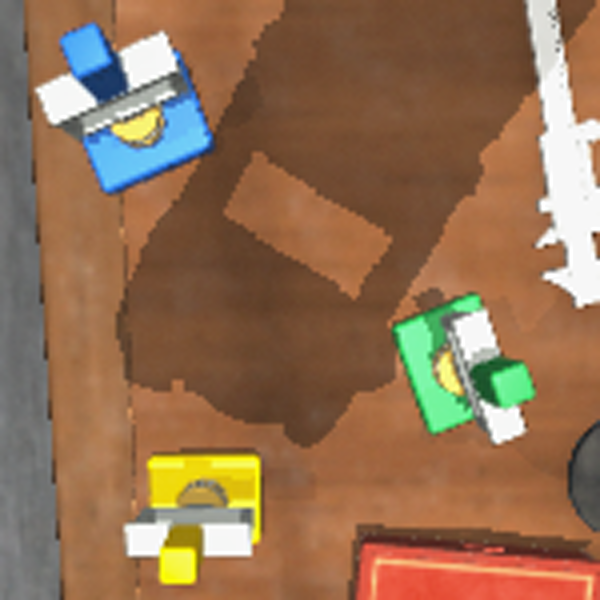

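Bar ends in the crop are: blue (43,107)-(173,50), green (474,314)-(510,438), yellow (126,540)-(252,540). Tab tops are at (84,45), (517,383) and (179,567).

Run:
```python
from h import *
C=cal('wrist'); f=lambda p,z: ray('wrist',np.array(p)/4+[190,30],z,C)
for n,t,b in [('green',(517,383),[(474,314),(510,438)]),('yellow',(179,567),[(126,540),(252,540)]),('blue',(84,45),[(43,107),(173,50)])]:
    b=[f(p,.108) for p in b]; d=b[0]-b[1]
    print(n,f(t,.153)[:2],'barmid',(b[0]+b[1])[:2]/2,'len',np.linalg.norm(d),'ang',np.degrees(np.arctan2(d[1],d[0]))%180)
plan((.51,-.199,.33,16))
```

```text
green [ 0.51030226 -0.19716418] barmid [ 0.51110716 -0.19747069] len 0.05080615894577106 ang 19.54137754347485
yellow [ 0.57742541 -0.31928368] barmid [ 0.57688975 -0.31944137] len 0.052223731308035044 ang 89.97425742144853
blue [ 0.4028645  -0.34496441] barmid [ 0.40446731 -0.34461007] len 0.052108569269256666 ang 111.18135648938845
t 11.18 at [ 0.5587 -0.2796  0.3956] yang 90.0 w 0.044 tilt [-0. -0.]
turn 74.0 shift mm 90.9 -24.6 65.6 dist 115
```

>>> {"api": "jog_arm", "payload": {"targets": [[0.5, [0, 0, 0], 10], [0.5, [0, 0, 0], 10], [0.5, [0, 0, 0], 10], [0.5, [0, 0, 0], 10], [0.5, [0, 0, 0], 10], [0.5, [0, 0, 0], 10], [0.5, [0, 0, 0], 10.4], [0.5, [0.047, -0.009, 0.04], 0], [0.5, [0.0465, -0.009, 0.05], 0], [0.5, [0, 0, 0.04], 0], [0.5, [0, 0, 0.04], 0], [0.5, [0, 0, 0], 0]]}}

```text
t: 12.68
ee_pos: [0.5119, -0.2013, 0.2286]
eef_rot: [0.576, 0.817, -0.0, -0.002]
ft_force: [0.8, -0.5, 0.2]
gripper_width: 0.0428
finger_force: 0.0
```

Run:
```python
from h import *
plan((.5107,-.1973,.12,19.5))
```

```text
t 12.68 at [ 0.5119 -0.2013  0.2286] yang 19.6 w 0.0428 tilt [ 0.003 -0.003]
turn 0.1 shift mm 4.2 0.2 108.6 dist 109
```

>>> {"api": "jog_arm", "payload": {"targets": [[0.5, [0.003, 0, 0.04], 0], [0.5, [0, 0, 0.04], 0], [0.5, [0, 0, 0.027], 0], [0.5, [0, 0, 0], 0], [0, [0, 0, 0], 0], [0, [0, 0, 0], 0], [0, [0, 0, 0], 0], [0, [0, 0, 0], 0]], "grip_force": 50}}

```text
t: 13.68
ee_pos: [0.5122, -0.2003, 0.1255]
eef_rot: [0.576, 0.817, 0.0, 0.001]
ft_force: [-3.0, 0.2, 7.6]
gripper_width: 0.013
finger_force: 48.8
```

>>> {"api": "jog_arm", "payload": {"targets": [[0, [0, 0, -0.02], 0], [0, [0, 0, -0.05], 0], [0, [0, 0, -0.05], 0], [0, [0, 0, -0.05], -8], [0, [0, 0, -0.05], -9], [0, [0, 0, -0.05], -9], [0, [0, 0, 0], -9], [0, [0, 0, 0], -9], [0, [0, 0, 0], -9], [0, [0, 0, 0], -9], [0, [0, 0, 0], -4], [0, [0, 0, 0], 0]]}}

```text
t: 15.18
ee_pos: [0.5114, -0.1998, 0.3943]
eef_rot: [0.039, 0.999, -0.0, 0.001]
ft_force: [-0.8, -0.6, -2.0]
gripper_width: 0.0131
finger_force: 49.1
```

Run:
```python
from h import *
S=np.array([.5825,.1635]); import h; h.S=S
plan((*st(-.16,0),.39,85.4),(*st(-.16,0),.174,85.4),(*st(-.087,0),.174,85.4))
snap('scene','s3.png')
```

```text
t 15.18 at [ 0.5114 -0.1998  0.3943] yang 85.6 w 0.0131 tilt [-0.001 -0.   ]
turn 0.2 shift mm 118.3 367.8 4.3 dist 386
turn -0.0 shift mm 0.0 0.0 216.0 dist 216
turn -0.0 shift mm -73.0 -0.0 -0.0 dist 73
```

>>> {"api": "jog_arm", "payload": {"targets": [[0, [0.009, 0.025, 0], 0], [0, [0.0148, 0.046, 0], 0], [0, [0.0148, 0.046, 0], 0], [0, [0.0148, 0.046, 0], 0], [0, [0.0148, 0.046, 0], 0], [0, [0.0148, 0.046, 0], 0], [0, [0.0148, 0.046, 0], 0], [0, [0.0148, 0.046, 0], 0], [0, [0.006, 0.021, 0], 0], [0, [0, 0, 0], 0], [0, [0, 0, 0], 0]]}}

```text
t: 16.6
ee_pos: [0.4216, 0.1756, 0.3935]
eef_rot: [0.039, 0.999, -0.0, 0.0]
ft_force: [-0.2, 0.4, -1.8]
gripper_width: 0.013
finger_force: 49.1
```

>>> {"api": "jog_arm", "payload": {"targets": [[0, [0, 0, 0.03], 0], [0, [0, 0, 0.05], 0], [0, [0, 0, 0.05], 0], [0, [0, 0, 0.04], 0], [0, [0, 0, 0.03], 0], [0, [0, 0, 0.01], 0], [0, [0, 0, 0], 0], [0, [0, 0, 0], 0]]}}

```text
t: 17.6
ee_pos: [0.4221, 0.1761, 0.1846]
eef_rot: [0.038, 0.999, 0.0, 0.001]
ft_force: [0.7, -0.2, -1.2]
gripper_width: 0.013
finger_force: 49.1
```

```bash
sed -i 's/S=np.array(.*); YAW/S=np.array([.5825,.1635]); YAW/' h.py
python3 - <<'E'
from h import *
plan((*st(-.087,0),.18,85.4))
C=cal('wrist'); snap('wrist','w4.png',s=1.5)
print((proj('wrist',[[*st(-.107,.012),.147],[*st(-.107,-.012),.147],[*st(-.074,.012),.129],[*st(-.074,-.012),.129]],C)*1.5).round())
s=env.read_state()['ee_pos']; print((proj('wrist',[[*s[:2],.207]],C)*1.5).round())
E
```

```text
t 17.6 at [0.4221 0.1761 0.1846] yang 85.6 w 0.013 tilt [-0.002  0.001]
turn 0.2 shift mm -73.9 0.3 4.6 dist 74
[[415. 414.]
 [370. 414.]
 [412. 443.]
 [372. 443.]]
[[392. 387.]]
```

View pics/w4.png

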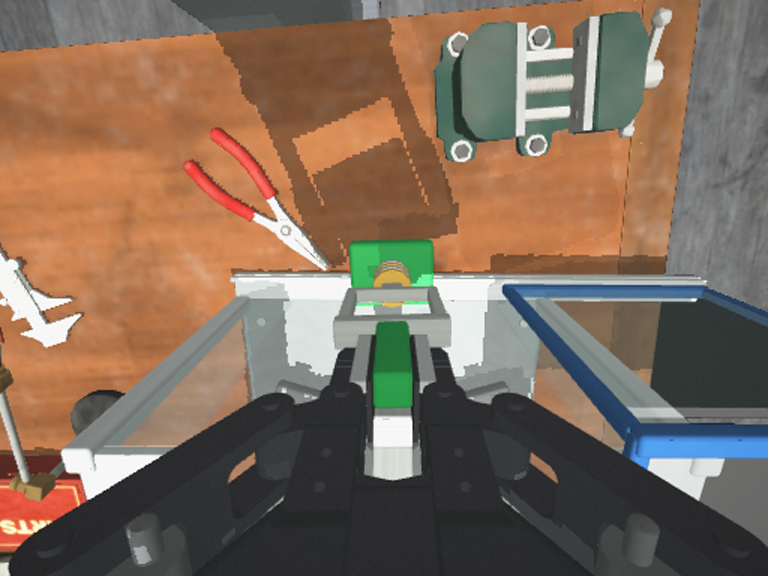

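```bash
python3 - <<'E'
from h import *
s=env.read_state()['ee_pos']; o=s[2]-.1255; u=np.array([np.cos(YAW),np.sin(YAW)])
for n,dx,z in [('foot top front',-.022,.014),('bar bot front',-.007,.1),('bar top front',-.007,.108),('bar top back',.007,.108),('tab bot front',-.007,.108),('tab top front',-.007,.153),('tab top back',.007,.153)]:
    print(n,(proj('wrist',[[*(s[:2]+u*dx),o+z]])*1.5).round())
E
python3 - <<'E'
import cv2
im=cv2.imread('pics/full_w4.png'); cv2.imwrite('pics/c4.png',cv2.resize(im[150:310,205:315],None,fx=3.6,fy=3.6,interpolation=cv2.INTER_CUBIC))
E
```

```text
foot top front [[392. 244.]]
bar bot front [[392. 316.]]
bar top front [[392. 323.]]
bar top back [[392. 352.]]
tab bot front [[392. 323.]]
tab top front [[392. 377.]]
tab top back [[392. 414.]]
```

View pics/c4.png

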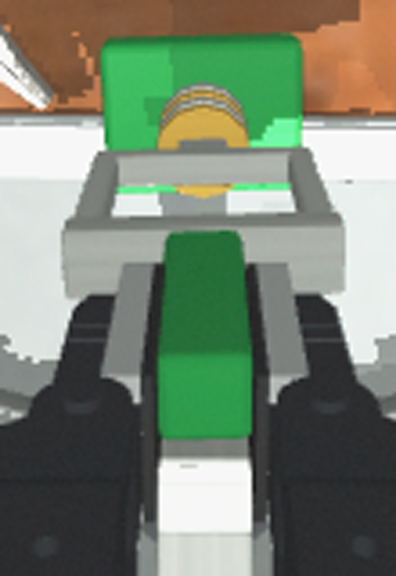

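The crop shows the tab top edges at 353 and 437, so the carrier sits about 2 mm toward the robot in the grip. The hook lip is straight behind it. Hanging it now.

>>> {"api": "jog_arm", "payload": {"targets": [[0, [-0.0075, 0, 0.003], 0], [0, [-0.02, 0, 0], 0], [0, [-0.02, 0, 0], 0], [0, [-0.02, 0, 0], 0], [0, [-0.01, 0, 0], 0], [0, [0, 0, 0], 0], [0, [0, 0, 0], 0]]}}

```text
t: 18.52
ee_pos: [0.4983, 0.1703, 0.1803]
eef_rot: [0.038, 0.999, -0.0, -0.0]
ft_force: [0.1, 0.3, -0.9]
gripper_width: 0.0133
finger_force: 49.1
```

>>> {"api": "jog_arm", "payload": {"targets": [[0, [0, 0, 0.01], 0], [0, [0, 0, 0.01], 0], [0, [0, 0, 0.006], 0], [0, [0, 0, 0], 0]]}}

```text
t: 19.02
ee_pos: [0.4988, 0.1703, 0.1542]
eef_rot: [0.038, 0.999, 0.0, 0.0]
ft_force: [0.6, 0.2, 1.0]
gripper_width: 0.0131
finger_force: 49.4
```

>>> {"api": "jog_arm", "payload": {"targets": [[0, [0, 0, 0.002], 0], [0, [0, 0, 0], 0], [0.4, [0, 0, 0], 0], [0.4, [0, 0, 0], 0], [0.4, [0, 0, -0.01], 0], [0.4, [0, 0, -0.04], 0], [0.4, [0, 0, -0.05], 0], [0.4, [0, 0, -0.05], 0], [0.4, [0, 0, -0.05], 0], [1, [-0.03, 0, 0], 0], [1, [-0.03, 0, 0], 0], [1, [0, 0, 0], 0]]}}

```text
t: 20.52
ee_pos: [0.5596, 0.1652, 0.3518]
eef_rot: [0.039, 0.999, -0.0, -0.0]
ft_force: [-0.2, 0.2, -0.9]
gripper_width: 0.0846
finger_force: 0.0
```

```bash
cat >> h.py <<'E'
def blobs(n,img=None):
    im=viewer.capture(n)[:,:,::-1].copy() if img is None else img
    hsv=cv2.cvtColor(im,cv2.COLOR_BGR2HSV)
    for c,lo,hi in [('green',50,75),('yellow',25,34),('blue',104,114)]:
        m=cv2.inRange(hsv,(lo,130,60),(hi,255,255)); k,l,st_,ce=cv2.connectedComponentsWithStats(m)
        print(n,c,[(st_[i].tolist(),ce[i].round(1).tolist()) for i in range(1,k) if st_[i][4]>12])
E
python3 - <<'E'
from h import *
plan((*S,.30,85.4),(*S,.216,None))
C=cal('wrist'); im=snap('wrist','w5.png'); blobs('wrist',im)
print('expected hung tab top',proj('wrist',[[*st(-.087,0),.182],[*st(-.087,0),.137],[*st(-.087,0),.04]],C))
print(env.read_state()['joint_positions'][5])
E
```

```text
t 20.52 at [0.5596 0.1652 0.3518] yang 85.6 w 0.0846 tilt [ 0.001 -0.   ]
turn 0.2 shift mm -23.0 0.1 51.8 dist 57
turn -0.0 shift mm 0.0 0.0 84.0 dist 84
wrist green [([245, 101, 9, 10, 79], [249.2, 105.6]), ([272, 101, 7, 10, 65], [275.1, 105.7]), ([257, 112, 11, 12, 131], [262.0, 117.5]), ([246, 123, 8, 5, 40], [249.5, 125.0]), ([272, 123, 7, 5, 34], [274.9, 124.9])]
wrist yellow [([0, 166, 27, 24, 396], [12.8, 177.7])]
wrist blue [([316, 65, 196, 105, 3294], [419.1, 92.3])]
expected hung tab top [[261.63243295 116.54680357]
 [261.60196877 115.3008952 ]
 [261.55668207 113.44878334]]
-1.2688230978427573
```

Green hangs as expected: tab top at (262,117), expected (261.6,116.5). Next I turn the turret by 144°.

>>> {"api": "jog_arm", "payload": {"targets": [[1, [-0.023, 0, 0.03], 0], [1, [0, 0, 0.045], 0], [1, [0, 0, 0.04], 0], [1, [0, 0, 0.02], 0], [1, [0, 0, 0], 0], [0, [0, 0, 0], 0], [0, [0, 0, 0], 0], [0, [0, 0, 0], 0], [0, [0, 0, 0], 2], [0, [0, 0, 0], 4], [0, [0, 0, 0], 6], [0, [0, 0, 0], 7]], "grip_force": 40}}

```text
t: 22.08
ee_pos: [0.5819, 0.1642, 0.2189]
eef_rot: [0.204, 0.979, 0.001, 0.001]
ft_force: [1.5, 4.3, 4.7]
gripper_width: 0.0467
finger_force: 40.8
```

>>> {"api": "jog_arm", "payload": {"targets": [[0, [0, 0, 0], 7.5], [0, [0, 0, 0], 7.5], [0, [0, 0, 0], 7.5], [0, [0, 0, 0], 7.5], [0, [0, 0, 0], 7.5], [0, [0, 0, 0], 7.5], [0, [0, 0, 0], 7.5], [0, [0, 0, 0], 7.5], [0, [0, 0, 0], 7.5], [0, [0, 0, 0], 7.5], [0, [0, 0, 0], 7.5], [0, [0, 0, 0], 7.5]]}}

```text
t: 23.58
ee_pos: [0.5855, 0.1656, 0.2189]
eef_rot: [0.837, 0.548, 0.007, 0.002]
ft_force: [43.2, 15.5, -10.7]
gripper_width: 0.0467
finger_force: 43.4
```

>>> {"api": "jog_arm", "payload": {"targets": [[0, [0, 0, 0], 7], [0, [0, 0, 0], 7], [0, [0, 0, 0], 7], [0, [0, 0, 0], 6], [0, [0, 0, 0], 4], [0, [0, 0, 0], 3], [0, [0, 0, 0], 1], [0, [0, 0, 0], 0], [0, [0, 0, 0], 0]]}}

```text
t: 24.7
ee_pos: [0.5862, 0.1642, 0.2189]
eef_rot: [0.962, 0.272, 0.007, 0.001]
ft_force: [45.7, 6.8, -10.2]
gripper_width: 0.0469
finger_force: 43.1
```

Run:
```python
from h import *
plan((*S,.2,-58.4))
```

```text
t 24.7 at [0.5862 0.1642 0.2189] yang -58.4 w 0.0469 tilt [0.013 0.005]
turn -0.0 shift mm -3.5 -1.3 18.9 dist 19
```

>>> {"api": "jog_arm", "payload": {"targets": [[1, [0, 0, 0], 0], [1, [0, 0, 0], 0], [1, [0, 0, -0.04], 0], [1, [0, 0, -0.05], 10], [1, [0, 0, -0.05], 10], [1, [0, 0, -0.04], 11.6], [1, [0, 0, 0], 0], [1, [0, 0, 0], 0]]}}

```text
t: 25.7
ee_pos: [0.5813, 0.1638, 0.3965]
eef_rot: [1.0, 0.009, -0.001, 0.0]
ft_force: [0.0, 1.1, -0.5]
gripper_width: 0.0856
finger_force: 0.0
```

Run:
```python
from h import *
plan((.50,-.32,.39,-90.))
im=snap('wrist','w6.png',s=1.5); blobs('wrist',im)
blobs('top')
print(proj('top',[[.577,-.3194,.153],[.4035,-.345,.153]]))
a=np.radians(180-144); print('green tab exp',proj('wrist',[[*st(.087*np.cos(a),.087*np.sin(a)),.182]]))
print(env.read_state()['joint_positions'][5])
```

```text
t 25.7 at [0.5813 0.1638 0.3965] yang -89.0 w 0.0856 tilt [-0.001  0.   ]
turn 1.0 shift mm -81.3 483.8 6.5 dist 491
wrist green []
wrist yellow [([484, 141, 28, 22, 395], [497.0, 151.5]), ([500, 233, 9, 5, 19], [504.4, 234.6])]
wrist blue [([64, 170, 49, 77, 640], [78.8, 218.7]), ([184, 182, 11, 72, 393], [188.4, 218.7]), ([476, 217, 30, 26, 417], [488.8, 228.4]), ([115, 242, 40, 8, 200], [135.6, 245.6])]
top green []
top yellow [([371, 196, 7, 6, 33], [374.2, 198.3]), ([353, 221, 10, 15, 96], [357.1, 228.0]), ([368, 224, 7, 8, 45], [371.2, 227.6]), ([365, 233, 8, 6, 29], [368.9, 235.5])]
top blue [([370, 256, 9, 14, 80], [374.0, 262.6]), ([352, 280, 25, 17, 247], [363.0, 289.0])]
[[373.32910322 197.14265614]
 [375.12123174 257.94858747]]
green tab exp [[227.51725244 104.77553001]]
1.7683012913813545
```

View pics/w6.png

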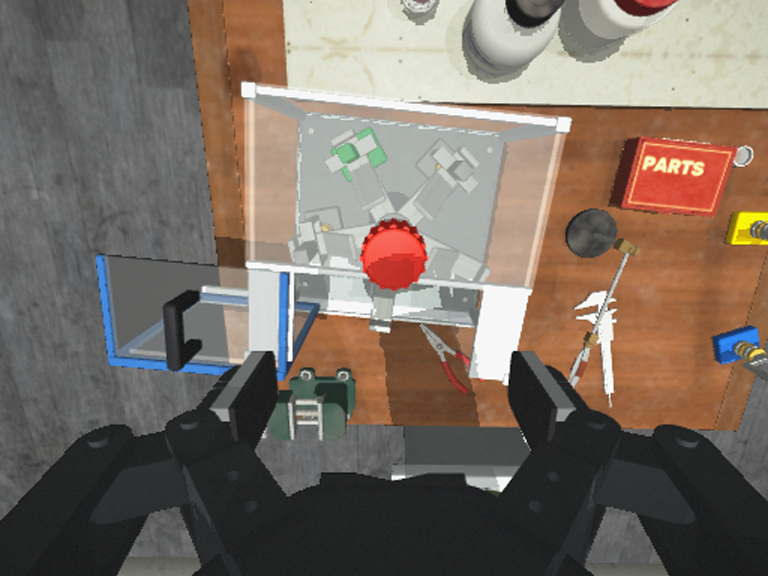

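The view confirms green on the rear-left hook at (350,155) as expected, and an empty hook at the front (380,330). Yellow and blue have not moved. Going to yellow.

>>> {"api": "jog_arm", "payload": {"targets": [[0.5, [-0.001, 0.025, 0], 1], [0.5, [0, 0.05, 0], 0], [0.5, [0, 0.05, 0], 0], [0.5, [0, 0.05, 0], 0], [0.5, [0, 0.05, 0], 0], [0.5, [0, 0.05, 0], 0], [0.5, [0, 0.05, 0], 0], [0.5, [0, 0.05, 0], 0], [0.5, [0, 0.05, 0], 0], [0.5, [0, 0.04, 0.03], 0], [0.5, [0, 0.018, 0.04], 0], [0.5, [0, 0, 0], 0]]}}

```text
t: 27.3
ee_pos: [0.5789, -0.3197, 0.3231]
eef_rot: [1.0, -0.002, -0.003, -0.002]
ft_force: [0.2, -0.0, -0.4]
gripper_width: 0.0426
finger_force: 0.0
```

Run:
```python
from h import *
plan((.577,-.3194,.22,-90.),(.577,-.3194,.12,-90.))
C=cal('wrist'); im=snap('wrist','w7.png'); blobs('wrist',im); print(proj('wrist',[[.577,-.3194,.153],[.577,-.3194,.014]],C))
```

```text
t 27.3 at [ 0.5789 -0.3197  0.3231] yang -90.2 w 0.0426 tilt [-0.006 -0.004]
turn -0.2 shift mm -1.9 -0.3 103.1 dist 103
turn -0.0 shift mm 0.0 0.0 100.0 dist 100
wrist green []
wrist yellow [([247, 139, 33, 16, 404], [263.3, 145.4]), ([258, 160, 11, 17, 149], [263.0, 168.8]), ([271, 245, 11, 6, 35], [275.7, 246.9])]
wrist blue [([260, 226, 33, 29, 392], [275.3, 238.8]), ([275, 268, 12, 28, 245], [279.9, 281.7])]
[[261.92095021 171.42250964]
 [262.14318379 151.87412366]]
```

>>> {"api": "jog_arm", "payload": {"targets": [[0.5, [-0.001, 0, 0.05], 0], [0.5, [0, 0, 0.05], 0], [0.5, [0, 0, 0.05], 0], [0.5, [0, 0, 0.035], 0], [0.5, [0, 0, 0.015], 0], [0.5, [0, 0, 0], 0], [0, [0, 0, 0], 0], [0, [0, 0, 0], 0], [0, [0, 0, 0], 0], [0, [0, 0, 0], 0]], "grip_force": 50}}

```text
t: 28.6
ee_pos: [0.5796, -0.3197, 0.1292]
eef_rot: [1.0, -0.001, 0.001, 0.001]
ft_force: [0.5, -0.2, 6.5]
gripper_width: 0.0129
finger_force: 49.9
```

>>> {"api": "jog_arm", "payload": {"targets": [[0, [0, 0, -0.02], 0], [0, [0, 0, -0.05], 0], [0, [0, 0, -0.05], 0], [0, [0, 0, -0.05], 0], [0, [0, 0, -0.05], 0], [0, [0, 0, -0.05], 4.6], [0, [0, 0, 0], 0], [0, [0, 0, 0], 0]]}}

```text
t: 29.6
ee_pos: [0.5786, -0.319, 0.3971]
eef_rot: [0.999, -0.041, -0.0, -0.0]
ft_force: [0.0, 0.3, -2.2]
gripper_width: 0.013
finger_force: 48.9
```

Run:
```python
from h import *
plan((*st(-.155,0),.39,-94.6),(*st(-.155,0),.182,-94.6),(*st(-.084,0),.182,-94.6))
```

```text
t 29.6 at [ 0.5786 -0.319   0.3971] yang -94.7 w 0.013 tilt [-0.001 -0.   ]
turn -0.1 shift mm -189.8 -481.3 7.1 dist 517
turn -0.0 shift mm -0.0 -0.0 208.0 dist 208
turn -0.0 shift mm 71.0 0.0 -0.0 dist 71
```

>>> {"api": "jog_arm", "payload": {"targets": [[0, [-0.0095, -0.024, 0], 0], [0, [-0.019, -0.0481, 0], 0], [0, [-0.019, -0.0481, 0], 0], [0, [-0.019, -0.0481, 0], 0], [0, [-0.019, -0.0481, 0], 0], [0, [-0.019, -0.0481, 0], 0], [0, [-0.019, -0.0481, 0], 0], [0, [-0.019, -0.0481, 0], 0], [0, [-0.019, -0.0481, 0], 0], [0, [-0.019, -0.0481, 0], 0], [0, [-0.0095, -0.024, 0], 0], [0, [0, 0, 0], 0]]}}

```text
t: 31.1
ee_pos: [0.4283, 0.1769, 0.3963]
eef_rot: [0.999, -0.04, -0.001, 0.0]
ft_force: [-0.3, 0.2, -0.4]
gripper_width: 0.013
finger_force: 49.0
```

>>> {"api": "jog_arm", "payload": {"targets": [[0, [0, 0, 0.03], 0], [0, [0, 0, 0.05], 0], [0, [0, 0, 0.05], 0], [0, [0, 0, 0.04], 0], [0, [0, 0, 0.03], 0], [0, [0, 0, 0.01], 0], [0, [0, 0, 0], 0], [0, [0, 0, 0], 0]]}}

```text
t: 32.1
ee_pos: [0.4297, 0.1757, 0.1884]
eef_rot: [0.999, -0.041, 0.001, -0.0]
ft_force: [0.8, 0.2, -2.1]
gripper_width: 0.0134
finger_force: 49.0
```

Run:
```python
from h import *
plan((*st(-.0865,0),.184,-94.6))
C=cal('wrist'); im=snap('wrist','w8.png'); blobs('wrist',im)
s=env.read_state()['ee_pos']; o=s[2]-.1292; u=np.array([np.cos(YAW),np.sin(YAW)])
for n,dx,z in [('tab bot back',.007,.108),('tab top back',.007,.153),('tab top front',-.007,.153),('foot',.022,.014),('foot',-.022,.014)]:
    print(n,proj('wrist',[[*(s[:2]+u*dx),o+z]]).round(1))
cv2.imwrite('pics/c8.png',cv2.resize(im[150:384,150:380],None,fx=2.5,fy=2.5))
print(proj('wrist',[[*st(-.107,.012),.147],[*st(-.107,-.012),.147]]).round(1))
```

```text
t 32.1 at [0.4297 0.1757 0.1884] yang -94.7 w 0.0134 tilt [ 0.002 -0.001]
turn -0.1 shift mm 66.8 -0.1 4.4 dist 67
wrist green []
wrist yellow [([235, 164, 55, 31, 1133], [262.7, 176.5]), ([250, 218, 23, 29, 288], [260.4, 230.8]), ([249, 247, 26, 28, 550], [261.3, 262.1])]
wrist blue [([0, 0, 186, 226, 6782], [68.1, 141.3])]
tab bot back [[261.6 212.6]]
tab top back [[261.5 246.7]]
tab top front [[261.5 270.8]]
foot [[261.6 162.2]]
foot [[261.7 203.9]]
[[244.2 149. ]
 [278.6 148.9]]
```

Run:
```python
from h import *
K,r,t=cal('wrist'); c=-R.from_rotvec(r).as_matrix().T@t; s=env.read_state()['ee_pos']; print('cam',c,'rel TCP',c-s)
```

```text
cam [0.50370791 0.16956629 0.33084726] rel TCP [ 0.07407117 -0.00622505  0.14245487]
```

>>> {"api": "jog_arm", "payload": {"targets": [[0, [0.0085, 0, 0.004], 0], [0, [0.02, 0, 0], 0], [0, [0.02, 0, 0], 0], [0, [0.013, 0, 0], 0], [0, [0.007, 0, 0], 0], [0, [0, 0, 0], 0], [0, [0, 0, 0], 0]]}}

```text
t: 33.02
ee_pos: [0.4971, 0.1702, 0.1833]
eef_rot: [0.999, -0.041, -0.0, 0.0]
ft_force: [-0.5, 1.0, -0.6]
gripper_width: 0.0129
finger_force: 49.0
```

>>> {"api": "jog_arm", "payload": {"targets": [[0, [0, 0, 0.01], 0], [0, [0, 0, 0.01], 0], [0, [0, 0, 0.006], 0], [0, [0, 0, 0], 0]]}}

```text
t: 33.52
ee_pos: [0.4977, 0.1704, 0.1579]
eef_rot: [0.999, -0.041, 0.001, -0.0]
ft_force: [-1.7, 0.8, 7.6]
gripper_width: 0.0129
finger_force: 50.4
```

>>> {"api": "jog_arm", "payload": {"targets": [[0, [0, 0, 0.001], 0], [0, [0, 0, 0], 0], [0.4, [0, 0, 0], 0], [0.4, [0, 0, 0], 0], [0.4, [0, 0, -0.01], 0], [0.4, [0, 0, -0.04], 0], [0.4, [0, 0, -0.05], 0], [0.4, [0, 0, -0.05], 0], [0.4, [0, 0, -0.03], -10], [0.4, [0, 0, 0], -10], [0.4, [0, 0, 0], -10], [0.4, [0, 0, 0], -10]]}}

```text
t: 35.02
ee_pos: [0.4974, 0.1701, 0.3369]
eef_rot: [0.952, 0.306, 0.0, 0.0]
ft_force: [0.7, -0.3, 0.5]
gripper_width: 0.0342
finger_force: 0.0
```

>>> {"api": "jog_arm", "payload": {"targets": [[1, [0, 0, 0], -10.5], [1, [0, 0, 0], -10.5], [1, [0, 0, 0], -10.5], [1, [0, 0, 0], -10.5], [1, [0, 0, 0], -10.5], [1, [0, 0, 0], -10.5], [1, [0, 0, 0], -10.5], [1, [0, 0, 0], -10.5], [1, [0, 0, 0], -10], [1, [0, 0, 0], -10], [1, [0, 0, 0], 0], [1, [0, 0, 0], 0]]}}

```text
t: 36.52
ee_pos: [0.4974, 0.1701, 0.3365]
eef_rot: [0.35, 0.937, 0.0, 0.0]
ft_force: [-0.6, -0.2, 0.0]
gripper_width: 0.0855
finger_force: 0.0
```

Run:
```python
from h import *
plan((.5845,.164,.32,None),(.5845,.164,.216,None))
im=snap('wrist','w9.png',s=1.5); blobs('wrist',im); print(proj('wrist',[[*st(-.087,0),.182]]))
blobs('top'); print(env.read_state()['joint_positions'][5])
```

```text
t 36.52 at [0.4974 0.1701 0.3365] yang 49.0 w 0.0855 tilt [-0.  0.]
turn -0.0 shift mm -69.8 52.5 16.5 dist 89
turn -0.0 shift mm 0.0 0.0 104.0 dist 104
wrist green []
wrist yellow [([241, 132, 40, 30, 361], [258.5, 144.9]), ([253, 158, 14, 20, 166], [259.4, 168.6])]
wrist blue [([288, 0, 144, 169, 2687], [352.9, 68.1]), ([472, 0, 39, 74, 734], [491.2, 35.1]), ([31, 263, 30, 31, 441], [46.7, 276.3]), ([0, 312, 4, 8, 21], [1.0, 315.3])]
[[260.70329537 172.92585698]]
top green []
top yellow [([186, 199, 9, 9, 51], [190.3, 203.1])]
top blue [([370, 256, 9, 15, 80], [373.9, 262.7]), ([352, 280, 25, 17, 244], [363.1, 289.0])]
-0.5975498138683647
```

Yellow hangs where expected, and blue has not moved. Next I turn the turret by another 72°.

>>> {"api": "jog_arm", "payload": {"targets": [[1, [-0.035, 0.026, 0], 0], [1, [-0.035, 0.0265, 0.01], 0], [1, [0, 0, 0.05], 0], [1, [0, 0, 0.04], 0], [1, [0, 0, 0.02], 0], [1, [0, 0, 0], 0], [0, [0, 0, 0], 0], [0, [0, 0, 0], 0], [0, [0, 0, 0], 0], [0, [0, 0, 0], 2], [0, [0, 0, 0], 4], [0, [0, 0, 0], 6]], "grip_force": 40}}

```text
t: 38.12
ee_pos: [0.5844, 0.1634, 0.2179]
eef_rot: [0.446, 0.895, -0.001, 0.0]
ft_force: [-8.5, -6.6, 9.1]
gripper_width: 0.047
finger_force: 41.7
```

>>> {"api": "jog_arm", "payload": {"targets": [[0, [0, 0, 0], 7], [0, [0, 0, 0], 7], [0, [0, 0, 0], 7], [0, [0, 0, 0], 7], [0, [0, 0, 0], 7], [0, [0, 0, 0], 7], [0, [0, 0, 0], 7], [0, [0, 0, 0], 6], [0, [0, 0, 0], 4], [0, [0, 0, 0], 1], [0, [0, 0, 0], 0], [0, [0, 0, 0], 0]]}}

```text
t: 39.62
ee_pos: [0.5846, 0.1634, 0.2179]
eef_rot: [0.833, 0.554, -0.0, 0.0]
ft_force: [-6.4, -7.6, 9.0]
gripper_width: 0.0473
finger_force: 41.6
```

Run:
```python
from h import *
plan((.4039,-.3448,.3,-68.8))
```

```text
t 39.62 at [0.5846 0.1634 0.2179] yang -22.8 w 0.0473 tilt [-0.001  0.001]
turn 46.0 shift mm -352.3 408.5 -82.1 dist 546
```

>>> {"api": "jog_arm", "payload": {"targets": [[1, [0, 0, 0], 0], [1, [0, 0, 0], 0], [1, [0, 0, -0.04], 0], [1, [0, 0, -0.05], 9.2], [1, [0, 0, -0.05], 9.2], [1, [0, 0, -0.04], 9.2], [0.5, [0, 0, 0], 9.2], [0.5, [0, 0, 0], 9.2], [0.5, [0, 0, 0], 0]]}}

```text
t: 40.75
ee_pos: [0.5847, 0.1643, 0.3963]
eef_rot: [0.983, 0.185, 0.0, -0.0]
ft_force: [0.4, -0.1, -0.4]
gripper_width: 0.0427
finger_force: 0.0
```

>>> {"api": "jog_arm", "payload": {"targets": [[0.5, [-0.016, 0.0185, 0], 0], [0.5, [-0.032, 0.0371, 0], 0], [0.5, [-0.032, 0.0371, 0], 0], [0.5, [-0.032, 0.0371, 0], 0], [0.5, [-0.032, 0.0371, 0], 0], [0.5, [-0.032, 0.0371, 0], 0], [0.5, [-0.032, 0.0371, 0], 0], [0.5, [-0.032, 0.0371, 0], 0], [0.5, [-0.032, 0.0371, 0], 0], [0.5, [-0.032, 0.0371, 0], 0], [0.5, [-0.032, 0.0371, 0], 0], [0.5, [-0.016, 0.0185, 0.04], 0]]}}

```text
t: 42.25
ee_pos: [0.4042, -0.3461, 0.3579]
eef_rot: [0.983, 0.186, 0.001, 0.002]
ft_force: [0.9, 0.1, -0.2]
gripper_width: 0.0425
finger_force: 0.0
```

>>> {"api": "jog_arm", "payload": {"targets": [[0.5, [0, 0, 0.03], 0], [0.5, [0, 0, 0], 0]]}}

```text
t: 42.5
ee_pos: [0.4043, -0.3434, 0.3247]
eef_rot: [0.983, 0.186, -0.001, -0.001]
ft_force: [-0.0, -0.0, 1.1]
gripper_width: 0.0424
finger_force: 0.0
```

Run:
```python
from h import *
plan((.4039,-.3448,.12,-68.8))
C=cal('wrist'); im=snap('wrist','w10.png'); blobs('wrist',im); print(proj('wrist',[[.4039,-.3448,.153],[.4039,-.3448,.014]],C))
cv2.imwrite('pics/c10.png',cv2.resize(im[90:250,180:340],None,fx=3,fy=3,interpolation=cv2.INTER_CUBIC))
```

```text
t 42.5 at [ 0.4043 -0.3434  0.3247] yang -68.6 w 0.0424 tilt [-0.001 -0.003]
turn 0.2 shift mm -0.9 1.1 204.7 dist 205
wrist green [([183, 231, 6, 8, 19], [185.2, 234.2]), ([168, 239, 9, 8, 27], [173.1, 242.7])]
wrist yellow []
wrist blue [([248, 140, 32, 5, 36], [265.2, 140.3]), ([248, 148, 11, 6, 40], [252.4, 151.2]), ([271, 148, 9, 6, 15], [276.1, 151.9]), ([258, 160, 11, 17, 175], [263.2, 168.2])]
[[262.97864321 171.03393491]
 [262.82164359 152.0810713 ]]
```

View pics/c10.png

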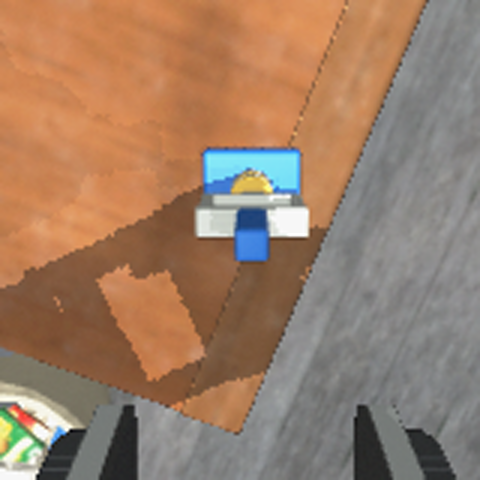

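The crop shows blue aligned with the gripper and its tab top at (252,243), as predicted. I'll grasp it.

>>> {"api": "jog_arm", "payload": {"targets": [[0.5, [-0.001, 0.001, 0.05], 0], [0.5, [0, 0, 0.05], 0], [0.5, [0, 0, 0.05], 0], [0.5, [0, 0, 0.037], 0], [0.5, [0, 0, 0.015], 0], [0.5, [0, 0, 0], 0], [0, [0, 0, 0], 0], [0, [0, 0, 0], 0], [0, [0, 0, 0], 0], [0, [0, 0, 0], 0]], "grip_force": 50}}

```text
t: 43.8
ee_pos: [0.4048, -0.3456, 0.1261]
eef_rot: [0.983, 0.185, 0.001, 0.001]
ft_force: [-0.7, 0.7, 5.9]
gripper_width: 0.0128
finger_force: 49.3
```

>>> {"api": "jog_arm", "payload": {"targets": [[0, [0, 0, -0.02], 0], [0, [0, 0, -0.05], 0], [0, [0, 0, -0.05], 0], [0, [0, 0, -0.05], 8], [0, [0, 0, -0.05], 9], [0, [0, 0, -0.05], 8.8], [0, [0, 0, 0], 0], [0, [0, 0, 0], 0]]}}

```text
t: 44.8
ee_pos: [0.404, -0.3448, 0.3936]
eef_rot: [0.999, -0.039, -0.0, -0.0]
ft_force: [0.6, -0.7, -1.9]
gripper_width: 0.0132
finger_force: 49.1
```

Run:
```python
from h import *
plan((*st(-.155,0),.39,-94.6))
```

```text
t 44.8 at [ 0.404  -0.3448  0.3936] yang -94.4 w 0.0132 tilt [-0.001 -0.001]
turn 0.2 shift mm -17.8 -521.0 3.6 dist 521
```

>>> {"api": "jog_arm", "payload": {"targets": [[0, [-0.001, -0.025, 0], 0.2], [0, [-0.0017, -0.0475, 0], 0], [0, [-0.0017, -0.0475, 0], 0], [0, [-0.0017, -0.0475, 0], 0], [0, [-0.0017, -0.0475, 0], 0], [0, [-0.0017, -0.0475, 0], 0], [0, [-0.0017, -0.0475, 0], 0], [0, [-0.0017, -0.0475, 0], 0], [0, [-0.0017, -0.0475, 0], 0], [0, [-0.0017, -0.0475, 0], 0], [0, [-0.0017, -0.0475, 0], 0], [0, [0, -0.021, 0], 0]]}}

```text
t: 46.3
ee_pos: [0.4285, 0.1777, 0.3927]
eef_rot: [0.999, -0.04, -0.001, 0.0]
ft_force: [-0.0, -0.4, -1.6]
gripper_width: 0.0131
finger_force: 49.2
```

>>> {"api": "jog_arm", "payload": {"targets": [[0, [0, 0, 0], 0], [0, [0, 0, 0.03], 0], [0, [0, 0, 0.05], 0], [0, [0, 0, 0.05], 0], [0, [0, 0, 0.04], 0], [0, [0, 0, 0.03], 0], [0, [0, 0, 0.01], 0], [0, [0, 0, 0], 0], [0, [0, 0, 0], 0]]}}

```text
t: 47.42
ee_pos: [0.4296, 0.1757, 0.1854]
eef_rot: [0.999, -0.041, 0.001, -0.0]
ft_force: [0.6, 0.4, -2.0]
gripper_width: 0.0128
finger_force: 49.2
```

Run:
```python
from h import *
plan((*st(-.0865,0),.182,-94.6))
C=cal('wrist'); im=snap('wrist','w11.png'); blobs('wrist',im)
s=env.read_state()['ee_pos']; o=s[2]-.1261; u=np.array([np.cos(YAW),np.sin(YAW)])
for n,dx,z in [('tab top back',.007,.153),('tab top front',-.007,.153),('foot',.022,.014)]:
    print(n,proj('wrist',[[*(s[:2]+u*dx),o+z]]).round(1))
print('lip',proj('wrist',[[*st(-.107,.012),.147],[*st(-.107,-.012),.147]]).round(1))
cv2.imwrite('pics/c11.png',cv2.resize(im[50:300,140:390],None,fx=2.4,fy=2.4,interpolation=cv2.INTER_CUBIC))
```

```text
t 47.42 at [0.4296 0.1757 0.1854] yang -94.7 w 0.0128 tilt [ 0.002 -0.001]
turn -0.1 shift mm 66.9 -0.1 3.4 dist 67
wrist green []
wrist yellow [([71, 0, 40, 18, 282], [89.5, 6.7]), ([110, 1, 10, 7, 21], [114.1, 3.0]), ([102, 3, 34, 30, 257], [119.6, 19.9]), ([159, 23, 46, 64, 1113], [184.0, 58.0])]
wrist blue [([0, 0, 185, 228, 6902], [64.9, 141.1]), ([234, 163, 56, 31, 1305], [261.4, 175.7]), ([239, 204, 14, 1, 14], [245.5, 204.0]), ([271, 204, 15, 2, 29], [277.8, 204.5]), ([249, 218, 26, 57, 1366], [261.5, 247.3])]
tab top back [[261.5 249.9]]
tab top front [[261.5 274.4]]
foot [[261.6 162.8]]
lip [[243.8 149.5]
 [278.9 149.4]]
```

View pics/c11.png

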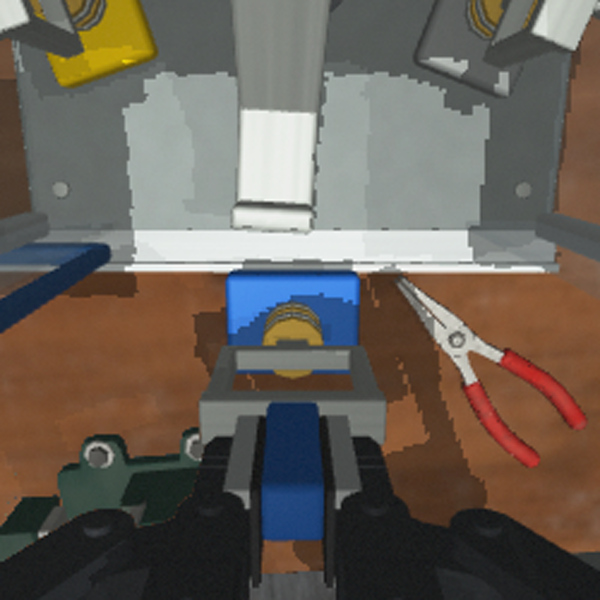

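The crop shows the front hook's lip at (232–313, 215), about 5 mm toward +y and rotated about 3°. I'll match that with a small shift and turn.

>>> {"api": "jog_arm", "payload": {"targets": [[0, [0, -0.005, 0.002], 3.2], [0, [0.0085, 0, 0], 0], [0, [0.02, 0, 0], 0], [0, [0.02, 0, 0], 0], [0, [0.013, 0, 0], 0], [0, [0.0065, 0, 0], 0], [0, [0, 0, 0], 0], [0, [0, 0, 0], 0]]}}

```text
t: 48.48
ee_pos: [0.4965, 0.1714, 0.1824]
eef_rot: [0.998, -0.069, -0.0, 0.0]
ft_force: [-0.3, 0.9, -1.9]
gripper_width: 0.0133
finger_force: 49.2
```

Run:
```python
from h import *
a=np.radians(3.2); plan((*st(-.0862*np.cos(a),.0862*np.sin(a)),.157,None))
```

```text
t 48.48 at [0.4965 0.1714 0.1824] yang -97.9 w 0.0133 tilt [-0.  0.]
turn -0.0 shift mm 0.1 -3.8 25.4 dist 26
```

>>> {"api": "jog_arm", "payload": {"targets": [[0, [0, -0.0035, 0], 0], [0, [0, 0, 0.01], 0], [0, [0, 0, 0.01], 0], [0, [0, 0, 0.006], 0], [0, [0, 0, 0], 0]]}}

```text
t: 49.1
ee_pos: [0.4972, 0.1747, 0.1559]
eef_rot: [0.998, -0.069, -0.0, 0.0]
ft_force: [0.0, -0.5, -2.2]
gripper_width: 0.0132
finger_force: 49.2
```

>>> {"api": "jog_arm", "payload": {"targets": [[0, [0, 0, 0.002], 0], [0, [0, 0, 0], 0], [0, [0, 0, 0], 0]]}}

```text
t: 49.48
ee_pos: [0.4977, 0.1749, 0.1549]
eef_rot: [0.998, -0.069, 0.001, -0.0]
ft_force: [0.5, -0.4, 5.3]
gripper_width: 0.013
finger_force: 50.2
```

Contact at the expected height, so I release and rise.

>>> {"api": "jog_arm", "payload": {"targets": [[0.4, [0, 0, 0], 0], [0.4, [0, 0, 0], 0], [0.4, [0, 0, -0.01], 0], [0.4, [0, 0, -0.04], 0], [0.4, [0, 0, -0.05], 0], [0.4, [0, 0, -0.05], 0], [0.4, [0, 0, -0.05], 0], [1, [0, 0, -0.03], 0], [1, [0, 0, 0], 0], [1, [0, 0, 0], 0]]}}

```text
t: 50.72
ee_pos: [0.4971, 0.1747, 0.3836]
eef_rot: [0.998, -0.069, -0.0, 0.0]
ft_force: [-0.3, -0.1, -0.4]
gripper_width: 0.0851
finger_force: 0.0
```

Run:
```python
from h import *
h=st(-.088,.175); print(h)
plan((*h,.39,-94.6),(*h,.224,None))
im=snap('wrist','w12.png',s=1.5); blobs('wrist',im)
a=np.radians(3.2); print(proj('wrist',[[*st(-.087,.087*np.sin(a)),.182]])); print(env.read_state()['joint_positions'][5])
```

```text
[0.50888163 0.34501952]
t 50.73 at [0.4971 0.1747 0.3836] yang -97.9 w 0.0851 tilt [-0.001  0.   ]
turn -3.3 shift mm -1.9 -170.7 -6.4 dist 171
turn -0.0 shift mm 0.0 -0.0 166.0 dist 166
wrist green []
wrist yellow [([216, 126, 14, 8, 54], [222.0, 128.6])]
wrist blue [([246, 125, 6, 5, 29], [248.6, 126.9]), ([270, 124, 8, 6, 40], [273.7, 126.4]), ([50, 129, 169, 89, 1886], [134.5, 190.1]), ([257, 155, 10, 28, 268], [261.3, 168.8]), ([370, 245, 6, 6, 22], [373.2, 246.6])]
[[261.09895107 165.79476052]]
1.9776723775284615
```

View pics/w12.png

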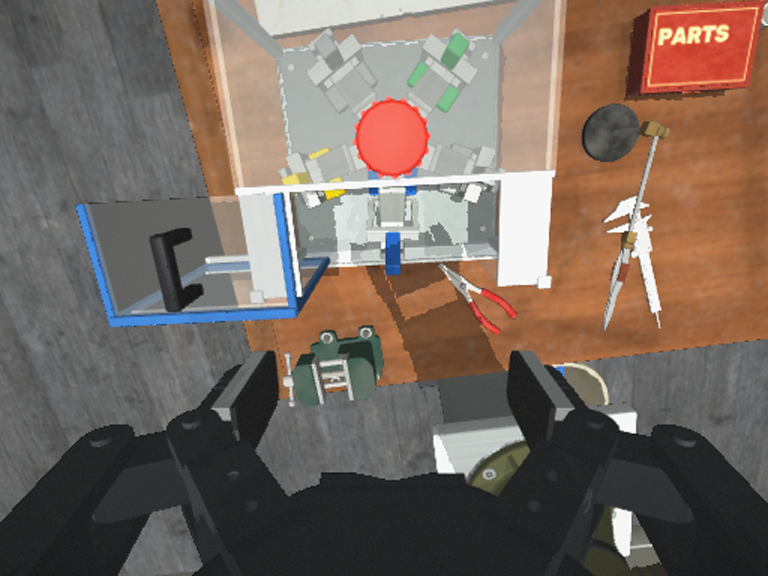

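The view shows all three colours hanging, with the blue tab at (392,253). I'll check whether blue is tilted.

Run:
```python
from h import *
from scipy.optimize import least_squares
C=cal('wrist'); a=np.radians(3.2)
def P(r,z): return proj('wrist',[[*st(-r*np.cos(a),r*np.sin(a)),z]],C)[0].round(1)
for rc in(.087,.093):
  print(rc,'tabtop in/out',P(rc-.007,.182),P(rc+.007,.182),'tab bot in',P(rc-.007,.137),'foot top in/out',P(rc-.022,.043),P(rc+.022,.043),'foot bot in',P(rc-.022,.029),'bar top in',P(rc-.007,.137))
im=cv2.imread('pics/full_w12.png'); cv2.imwrite('pics/c12.png',cv2.resize(im[105:195,205:325],None,fx=6,fy=6,interpolation=cv2.INTER_CUBIC))
print('col261',[(y,im[y,261].tolist()) for y in range(118,190,3)])
```

```text
0.087 tabtop in/out [261.1 160.5] [261.1 170.8] tab bot in [261.1 154.5] foot top in/out [261.1 137.1] [261.2 161.1] foot bot in [261.2 136.3] bar top in [261.1 154.5]
0.093 tabtop in/out [261.1 165. ] [261.1 175.2] tab bot in [261.1 158.5] foot top in/out [261.2 140.5] [261.2 164.3] foot bot in [261.2 139.5] bar top in [261.1 158.5]
col261 [(118, [156, 168, 243]), (121, [247, 247, 247]), (124, [151, 158, 151]), (127, [244, 246, 245]), (130, [175, 181, 178]), (133, [175, 183, 178]), (136, [175, 184, 178]), (139, [174, 183, 177]), (142, [173, 182, 175]), (145, [173, 184, 177]), (148, [237, 240, 238]), (151, [180, 188, 183]), (154, [196, 191, 181]), (157, [206, 108, 42]), (160, [207, 110, 44]), (163, [138, 75, 32]), (166, [139, 75, 32]), (169, [139, 76, 34]), (172, [127, 69, 30]), (175, [128, 71, 33]), (178, [146, 79, 34]), (181, [145, 77, 34]), (184, [50, 74, 112]), (187, [46, 74, 112])]
```

>>> {"api": "jog_arm", "payload": {"targets": [[1, [0, 0, 0], 0], [1, [0, 0, 0], 0], [1, [0, 0, 0], 0]]}}

```text
t: 51.15
ee_pos: [0.4973, 0.1748, 0.3841]
eef_rot: [0.998, -0.069, -0.0, 0.0]
ft_force: [-0.4, 0.2, -0.1]
gripper_width: 0.0856
finger_force: 0.0
```

Run:
```python
from h import *
im=snap('wrist','w13.png')
hsv=cv2.cvtColor(im,cv2.COLOR_BGR2HSV); m=cv2.inRange(hsv,(100,110,40),(118,255,255))
for y in range(112,192,2):
    print(y,''.join('#' if m[y,x] else ('w' if im[y,x].min()>225 else '.') for x in range(230,296)))
blobs('scene'); a=np.radians(3.2)
for dr,z in[(0,.182),(0,.16),(.0,.043)]: print(proj('scene',[[*st(-.087,.087*np.sin(a)),z]]))
```

```text
112 ..................................................................
114 ..................................................................
116 ..................................................................
118 .......................................................wwwwwwwwwww
120 .....................w.wwwwwwwwwwwwwwwwwwwwwwwwwwwwwwwwwwwwwwwwwww
122 wwwwwwwwwwwwwwwwwwwwwwwwwwwwwwwwwwwwwwwwwwwwwwwwwwwwwwwwwwwwwwwwww
124 wwwwwwwwwwwwwwwwwwwwwwwwwwwww.w...................................
126 ........................w.wwwwwwwwww.www..........................
128 .......................wwwwwww.w.w...ww...........................
130 ..................................................................
132 ..................................................................
134 ..................................................................
136 ..................................................................
138 ...................####.................######....................
140 .................######.......................#...................
142 .................######........
[... 1256 characters left out ...]
.........................................................
180 ..................................................................
182 ..................................................................
184 ..................................................................
186 ..................................................................
188 ..................................................................
190 ..................................................................
scene green []
scene yellow []
scene blue [([243, 256, 5, 5, 24], [244.9, 257.9]), ([172, 272, 83, 112, 755], [225.8, 334.4])]
[[244.52728329 256.57788159]]
[[244.50495976 261.8618754 ]]
[[244.39974781 286.76561875]]
```

The second picture shows blue was only swinging after release: its bar is in the saddle and the tab is now near upright. I go to the handle.

>>> {"api": "jog_arm", "payload": {"targets": [[1, [0, 0, 0], -3.3], [1, [-0.001, -0.04, 0], 0], [1, [-0.001, -0.05, 0], 0], [1, [0, -0.05, 0], 0], [1, [0, -0.03, 0], 0], [1, [0, 0, 0], 0], [1, [0, 0, 0], 0]]}}

```text
t: 52.12
ee_pos: [0.5091, 0.3439, 0.3842]
eef_rot: [0.999, -0.04, -0.0, 0.0]
ft_force: [-0.2, -0.3, 1.1]
gripper_width: 0.0856
finger_force: 0.0
```

Run:
```python
from h import *
plan((.508,.3452,.3,-94.6),(.508,.3452,.222,None))
im=snap('wrist','w14.png'); C=cal('wrist')
print(proj('wrist',[[.5085,.3452,.247],[.478,.3476,.247],[.539,.3428,.247]],C))
m=(im.max(2)<60).astype(np.uint8); k,l,s,c=cv2.connectedComponentsWithStats(m[:250])
print([(s[i].tolist(),c[i].round(1).tolist()) for i in range(1,k) if s[i][4]>100])
EE=0
```

```text
t 52.12 at [0.5091 0.3439 0.3842] yang -94.6 w 0.0856 tilt [0. 0.]
turn -0.0 shift mm -1.2 -1.2 84.2 dist 84
turn -0.0 shift mm 0.0 -0.0 78.0 dist 78
[[260.18827893 178.43213483]
 [260.30384602 204.60249503]
 [260.06533994 150.59239515]]
[([257, 166, 10, 32, 265], [261.5, 183.8]), ([301, 226, 28, 11, 193], [314.0, 230.5]), ([167, 234, 18, 16, 181], [177.1, 243.0]), ([340, 234, 16, 16, 175], [345.8, 243.0])]
```

>>> {"api": "jog_arm", "payload": {"targets": [[1, [-0.001, -0.001, 0.04], 0], [1, [0, 0, 0.05], 0], [1, [0, 0, 0.05], 0], [1, [0, 0, 0.02], 0], [1, [0, 0, 0], 0], [0, [0, 0, 0], 0], [0, [0, 0, 0], 0], [0, [0, 0, 0], 0], [0, [0, 0, 0], 0], [0, [0, 0, 0], 0]], "grip_force": 40}}

```text
t: 53.42
ee_pos: [0.5082, 0.3452, 0.2247]
eef_rot: [0.999, -0.04, 0.0, 0.0]
ft_force: [-2.6, -5.2, 3.8]
gripper_width: 0.0111
finger_force: 39.6
```

>>> {"api": "jog_arm", "payload": {"targets": [[0, [0, 0.01, 0], 0], [0, [0, 0.02, 0], 0], [0, [0, 0.025, 0], 0], [0, [0, 0.025, 0], 0], [0, [0, 0.025, 0], 0], [0, [0, 0.025, 0], 0], [0, [0, 0.02, 0], 0], [0, [0, 0.015, 0], 0], [0, [0, 0.007, 0], 0], [0, [0, 0, 0], 0]]}}

```text
t: 54.68
ee_pos: [0.4937, 0.1732, 0.2247]
eef_rot: [0.999, -0.041, -0.0, -0.0]
ft_force: [-5.8, -1.1, 7.4]
gripper_width: 0.0109
finger_force: 40.3
```

>>> {"api": "jog_arm", "payload": {"targets": [[0, [0, 0.003, 0], 0], [0, [0, 0, 0], 0], [0, [0, 0, 0], 0]]}}

```text
t: 55.05
ee_pos: [0.4935, 0.1708, 0.2247]
eef_rot: [0.999, -0.04, -0.0, -0.0]
ft_force: [-6.6, -0.5, 6.7]
gripper_width: 0.0115
finger_force: 40.3
```

>>> {"api": "jog_arm", "payload": {"targets": [[0, [0, 0.002, 0], 0], [0, [0, 0.001, 0], 0], [0, [0, 0, 0], 0], [0, [0, 0, 0], 0]]}}

```text
t: 55.55
ee_pos: [0.4935, 0.1706, 0.2247]
eef_rot: [0.999, -0.04, 0.001, -0.003]
ft_force: [-1.0, 23.7, 2.8]
gripper_width: 0.0113
finger_force: 39.9
```

The door is against its shut stop (24 N). I ease off, release and move clear.

>>> {"api": "jog_arm", "payload": {"targets": [[0, [0, -0.0018, 0], 0], [0, [0, 0, 0], 0], [1, [0, 0, 0], 0], [1, [0, 0, 0], 0], [1, [0, 0, 0], 0], [1, [0, 0, -0.03], 0], [1, [0, 0, -0.05], 0], [1, [0, 0, -0.05], 0], [1, [-0.02, -0.05, -0.03], 0], [1, [-0.02, -0.05, 0], 0], [1, [-0.02, -0.05, 0], 0], [1, [0, 0, 0], 0]]}}

```text
t: 57.05
ee_pos: [0.445, 0.3267, 0.3837]
eef_rot: [0.999, -0.038, -0.0, 0.0]
ft_force: [0.7, -1.0, -0.2]
gripper_width: 0.0856
finger_force: 0.0
```

>>> {"api": "jog_arm", "payload": {"targets": [[1, [0, 0, 0], 0], [1, [0, 0, 0], 0], [1, [0, 0, 0], 0], [1, [0, 0, 0], 0], [1, [0, 0, 0], 0], [1, [0, 0, 0], 0], [1, [0, 0, 0], 0], [1, [0, 0, 0], 0]]}}

```text
t: 58.05
ee_pos: [0.4462, 0.3242, 0.3843]
eef_rot: [0.999, -0.04, 0.0, 0.0]
ft_force: [-0.1, -0.5, -0.1]
gripper_width: 0.0854
finger_force: 0.0
```

Run:
```python
from h import *
im=snap('top','t9.png')
old=cv2.imread('pics/full_top0.png')
hsv=lambda i:cv2.cvtColor(i,cv2.COLOR_BGR2HSV)
for i in(old,im):
    m=cv2.inRange(hsv(i)[100:245,120:235],(108,150,60),(118,255,255)); ys,xs=np.nonzero(m); print('door blue bbox',xs.min()+120,xs.max()+120,ys.min()+100,ys.max()+100)
    m=(i[140:175,155:190].max(2)<60); ys,xs=np.nonzero(m); print('handle',xs.mean()+155,ys.mean()+140,len(xs))
# bystanders: difference outside station/carriers
d=(cv2.absdiff(old,im).max(2)>60).astype(np.uint8); k,l,s,c=cv2.connectedComponentsWithStats(d)
print([s[i].tolist() for i in range(1,k) if s[i][4]>15])
blobs('top',im); a=np.radians(3.2)
b=[]
for j,n in enumerate(['blue','C yellow','g','A green']): pass
for ang,n in[(-3.2,'blue'),(-75.2,'yellow'),(140.8,'green')]:
    q=np.radians(180+ang); print(n,[proj('top',[[*st(.087*np.cos(q),.087*np.sin(q)),z]])[0].round(1).tolist() for z in(.182,.043)])
print(env.read_state()['ee_pos'],env.read_state()['t'])
```

```text
door blue bbox 137 213 142 230
handle 174.06493506493507 157.45454545454544 154
door blue bbox 138 215 142 230
handle 175.59183673469389 157.35374149659864 147
[[17, 0, 9, 9, 54], [89, 3, 5, 13, 26], [27, 10, 7, 12, 31], [52, 19, 14, 3, 22], [81, 18, 8, 7, 32], [92, 33, 7, 20, 50], [21, 35, 5, 7, 18], [30, 73, 29, 30, 131], [7, 81, 4, 25, 57], [17, 102, 17, 16, 71], [110, 117, 8, 18, 39], [17, 118, 29, 27, 187], [72, 118, 9, 9, 42], [50, 124, 75, 70, 1770], [57, 129, 6, 6, 16], [219, 134, 7, 14, 56], [136, 141, 24, 29, 114], [167, 146, 11, 30, 58], [181, 147, 3, 12, 25], [159, 151, 5, 5, 17], [94, 153, 55, 98, 1763], [173, 156, 6, 24, 45], [197, 158, 20, 32, 86], [57, 176, 22, 21, 45], [157, 179, 13, 9, 71], [173, 195, 5, 8, 22], [371, 196, 7, 6, 33], [315, 205, 10, 27, 167], [360, 204, 9, 7, 44], [374, 207, 8, 7, 43], [359, 217, 16, 6, 41], [353, 220, 22, 18, 209], [306, 229, 19, 22, 259], [71, 234, 26, 24, 179], [351, 256, 33, 42, 548], [46, 261, 18, 16, 80], [361, 277, 9, 3, 21], [17, 280, 53, 86, 1506], [135, 328, 7, 5, 21], [185, 331, 10, 5, 22], [68, 332, 12, 21, 72], [203, 350, 26, 34, 418], [66, 363, 10, 11, 38], [57, 371, 7, 13, 27], [198, 373, 4, 11, 26], [65, 376, 5, 7, 16]]
top green [([230, 170, 5, 6, 15], [232.0, 172.6])]
top yellow []
top blue [([138, 142, 78, 89, 691], [175.9, 188.8]), ([172, 194, 23, 15, 171], [184.0, 201.0])]
blue [[175.4, 169.5], [181.2, 202.3]]
yellow [[159.3, 143.8], [166.2, 177.3]]
green [[221.4, 135.0], [223.2, 168.7]]
[0.44620884 0.32425014 0.38430781] 58.1
```

```bash
python3 -c "
from bench import ticket
print(ticket.hand_in())"
```

```text
the job is handed in; nothing more can be done
None
```

I opened the door fully, hung the green, yellow and blue carriers one to each empty hook, and slid the door fully shut at 58 s. The final picture matched for green and blue; yellow couldn't be made out through the door, but it was in place on its hook just before closing. The grey carriers still hang, and the tin, pliers and loupe were not touched. I handed the job in.

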